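Make up two knife orders

ROBOT

A 6-joint arm with a two-finger parallel gripper is mounted at the origin on the work surface. World frame = base frame: x ahead of the robot, y to its left, z up, the work surface at z = 0. Lengths are in m, angles in rad, forces in N, time in s.
With the tool pointing down it reaches from about 0.25 to 0.8 m from the base axis. Payload 8.5 kg.
Tool frame: the origin (TCP) lies on the centre line of the jaws, within the pads' length; the fingertips stand 8 mm ahead of it and the grasp point (between the pads) lies 11 mm behind it (r.tcp_to_tips is the distance from the TCP to the fingertips, in m); z points along the fingers, y is the line along which they close (so a half turn about z gives the same grasp; the last joint's range is limited). The gripper opens to 85 mm and grips with 20 to 120 N. Pads are 22 mm wide; open, the fingers measure 114 mm over their backs; the gripper's body (76 mm by 85 mm) begins 54 mm behind the grasp point. The pads swing forward as they close: fully open they stand 13 mm farther back than shut.
Start: joints at [1.109, 0.238, -0.013, 1.319, 0, 1.571], TCP at [0.234, 0.47, 0.208] pointing down, gripper open.
Joint ranges: [-2.66, 2.66], [-1.03, 1.9], [-1.14, 1.46], [-1.82, 2.27], [-1.45, 1.34], [-3.14, 3.14]. Speed limits (rad/s): [2.22, 2.22, 2.79, 3.14, 3.14, 3.14].

INTERFACE

Orientations are given as [roll, pitch, yaw] about the fixed x, y, z axes, in that order (R = Rz(yaw) Ry(pitch) Rx(roll)).
In Python, from workcell import r, imaging, order gives the robot as it stands.
- The arm moves only by the tool arm_command, never from a script. Its argument "series" is a list of rows, each a list of 2 entries, a list of its own where there are three numbers: the shift along the tool's x, y, z in m, then the turn, a rotation vector about the tool's x, y, z in degrees. A call has 1 to 8 rows; each row is the pose to reach, as a shift and turn from the pose commanded when the call began, along the tool's axes at that moment; what a row does not reach only later rows make up. A row lasts 1/10 s, in which the tool goes at most 50 mm and 8.59 degrees, less where a joint would pass 70% of its speed; a pose out of reach is approached as far as the arm can. A call with a gripper value outside its range is refused whole. "hand" is the closure, from 0 (fully open) to 1 (shut), set as the call begins (left out, the last holds). The fingers move at their own pace and stop on an object; "newtons" is the grip in N (left out, the last holds). Time passes only in rows, so rows that repeat a pose let the fingers close. It gives the time, the measured TCP pose, the force, the opening and the grip force at its end, in the units of the state.
- r.get_state(): the state, without advancing time (a new reading comes with each control period).
- imaging.get_image(name): name is "scene" or "top" or "wrist"; returns (picture, depth): 384x512x3 uint8, red, green, blue; 384x512 float32, m along the optical axis (not along the pixel's ray), 0 where there is no reading.
- imaging.calibration(name): a dict with "K" (3x3 intrinsics, pixels), "distortion" ([k1, k2, p1, p2, k3] as OpenCV has them; the pictures are not rectified), "R" (3x3) and "t" (3): a world point X has camera coordinates R X + t; the wrist camera has in their place "tool_from_camera" (4x4, takes a point from camera to tool coordinates, whose origin is the TCP and whose axes are the flange's). Camera axes: x right, y down, z forward; pixel columns grow to the right and rows downward; lengths in m; the calibration is good to about 2 mm. A picture is of the moment at which its call begins: read the wrist's pose just before it. calibration takes no time and is no camera call.
- order.close_job(): hands the job in; it is judged then, once.
The state is a dict: "clock": time; "joint_pos": joint angles; "qd": joint speeds; "tau": joint torques, N m; "position": TCP position; "ee_rot": TCP orientation; "force": force on the tool from outside, world axes, zero at the start; "wrist_torque": the same for the moment, N m; "finger_gap": opening from 0.0 (shut) to 1.0 (fully open); "grip_force": force on a finger pad.
Only numpy, scipy, OpenCV 4.12 (cv2) and the standard library are available. Lean on these libraries where they do the work, as an engineer would, in place of code of your own. Each camera call takes 0.05 s, during which the arm holds its last target. There are 200 camera calls.

TASK

Make up the two customer orders from the row of stock: the green-handled knife and the oil bottle go in the yellow tray, the brown-handled knife and the whetstone in the blue tray. Lay each thing centred on its own black mark, the knives flat on the long strips and the stone flat on its rectangle, lined up with the marks (either end first), and the bottle upright on the disc. Leave the red-handled knife, the mug and the tin where they are.

Things in the scene. Friction and masses are not known exactly. Their poses are not given: they have to be found in the camera images.
- green_knife: Green-handled kitchen knife lying flat, 185 mm long along its x (blade to +x), origin at mid-length on the underside. Handle bright green, x from -92 to +7 mm, 24 mm wide (y), 20 mm thick (z), brass rivets; blade 85 mm long, up to 30 mm wide, 2.6 mm thick, 10 mm up. About 110 g, balances near x = -20 mm: grip it there, across the handle.
- brown_knife: Brown-handled kitchen knife lying flat, 185 mm long along its x (blade to +x), origin at mid-length on the underside. Handle brown wood, x from -92 to +7 mm, 24 mm wide (y), 20 mm thick (z), brass rivets; blade 85 mm long, up to 30 mm wide, 2.6 mm thick, 10 mm up. About 110 g, balances near x = -20 mm: grip it there, across the handle.
- red_knife: Red-handled kitchen knife lying flat, 185 mm long along its x (blade to +x), origin at mid-length on the underside. Handle red, x from -92 to +7 mm, 24 mm wide (y), 20 mm thick (z), brass rivets; blade 85 mm long, up to 30 mm wide, 2.6 mm thick, 10 mm up. About 110 g, balances near x = -20 mm. Leave it lying.
- oil_bottle: Small upright amber bottle of sharpening oil, closed: round body 38 mm in diameter and 34 mm high, black cap 24 mm in diameter above it, 44 mm high in all; origin at the centre of its underside, z up. About 70 g.
- whetstone: Whetstone lying flat, a block 108 mm (its x) by 36 mm (its y) by 22 mm (z), grey upper half on brick-red lower half; origin at the centre of its underside. About 200 g.
- yellow_tray: Fixed yellow open tray, 236 mm (its x) by 162 mm (its y), origin at the centre of its underside. Floor 4 mm thick, walls 4 mm thick, rim 9 mm above the table. Two flat black marks on the floor: a long strip 190 x 34 mm along x for the knife, centred at x 0, y -35 mm, and a disc 48 mm in diameter for the bottle, centred at x 0, y +35 mm.
- blue_tray: Fixed blue open tray, 236 mm (its x) by 162 mm (its y), origin at the centre of its underside. Floor 4 mm thick, walls 4 mm thick, rim 9 mm above the table. Two flat black marks on the floor: a long strip 190 x 34 mm along x for the knife, centred at x 0, y -35 mm, and a rectangle 114 x 42 mm, long side along x, for the whetstone, centred at x 0, y +35 mm.
- mug: White mug, 80 mm in diameter and 90 mm high with a side handle, standing beyond the row; origin at the centre of its underside. Leave alone.
- tin: Round closed metal tin, 72 mm in diameter and 75 mm high, standing beyond the row; origin at the centre of its underside. Leave alone.
There are look-alikes about, which are no part of the job. Leave any purple look-alike of the green_knife alone. Several things have the shape of the whetstone; the one meant has the colours described above.

How it is judged:
At the end, for the whole second after the job is handed in: Each thing at rest on its own tray's floor, origin within 15 mm in x and in y of its mark's centre, flat or upright within 0.12 rad, knives and stone along the tray's x within 0.2 rad (either way round); red-handled knife, mug and tin within 20 mm of where they began (x of green_knife in the frame of yellow_tray between -0.015 and 0.015 m and y of green_knife in the frame of yellow_tray between -0.05 and -0.02 m and z of green_knife in the frame of yellow_tray between 0 and 0.009 m and angle between each of green_knife, oil_bottle, brown_knife, whetstone's own z axis and vertical below 0.12 rad and linear speed of each of green_knife, oil_bottle, brown_knife, whetstone below 0.02 m/s and angular speed of each of green_knife, oil_bottle, brown_knife, whetstone below 0.2 rad/s and angle between the x axis of green_knife and the x axis of yellow_tray, either way round below 0.2 rad and x of oil_bottle in the frame of yellow_tray between -0.015 and 0.015 m and y of oil_bottle in the frame of yellow_tray between 0.02 and 0.05 m and z of oil_bottle in the frame of yellow_tray between 0 and 0.009 m and x of brown_knife in the frame of blue_tray between -0.015 and 0.015 m and y of brown_knife in the frame of blue_tray between -0.05 and -0.02 m and z of brown_knife in the frame of blue_tray between 0 and 0.009 m and angle between the x axis of each of brown_knife, whetstone and the x axis of blue_tray, either way round below 0.2 rad and x of whetstone in the frame of blue_tray between -0.015 and 0.015 m and y of whetstone in the frame of blue_tray between 0.02 and 0.05 m and z of whetstone in the frame of blue_tray between 0 and 0.009 m and distance of each of red_knife, mug, tin from where it was at the start of the episode below 0.02 m); the robot touches nothing.
It fails at once if the red-handled knife is shifted by more than 20 mm (distance of red_knife from where it was at the start of the episode above 0.02 m).
It fails at once if the mug is shifted by more than 20 mm (distance of mug from where it was at the start of the episode above 0.02 m).
It fails at once if the tin is shifted by more than 20 mm (distance of tin from where it was at the start of the episode above 0.02 m).
It also fails if it takes over 96 s, if anything falls off the work surface, if the arm or the gripper's body presses on something with over 40 N, if the wrist force passes 120 N, or if a joint passes its speed limit or range.

## Working session

There is one attempt and no reset: what is moved stays moved. The work goes in short steps, Python scripts to look and compute and a tool call to move; the robot and the scene stay as the last step left them, time stands still between calls to the robot, and variables do not carry over. Pictures are saved under pics/ and viewed, at most 14 in all, crops included, and the job is handed in when it is done.

Besides the shell and the picture viewer there is one more tool, called after "Call:" as name(argument=value, ...) on one line, values as JSON. arm_command: Moves the arm, as the interface text tells. Its arguments: {"type":"object","properties":{"series":{"type":"array"},"hand":{"type":"number"},"newtons":{"type":"number"}},"required":["series"]}

```bash
ls; mkdir -p pics; python3 - <<'E'
from workcell import r, imaging, order
import numpy as np, cv2
for n in ["top","scene"]:
    s=r.get_state()
    p,d=imaging.get_image(n); c=imaging.calibration(n)
    np.savez(f"pics/{n}.npz",p=p,d=d)
    cv2.imwrite(f"pics/{n}0.png",cv2.resize(p[:,:,::-1],(800,600)))
    print(n,{k:np.round(v,4).tolist() for k,v in c.items()})
print(imaging.calibration("wrist"))
print(s, r.tcp_to_tips)
E
```

```text
pics
top {'K': [[361.1313, 0.0, 258.8917], [0.0, 361.1313, 194.134], [0.0, 0.0, 1.0]], 'distortion': [-0.0981, 0.0, 0.0, 0.0, 0.0], 'R': [[-0.0246, -0.9997, -0.0086], [-0.9902, 0.0255, -0.137], [0.1372, 0.0051, -0.9905]], 't': [-0.0011, 0.6523, 0.8574]}
scene {'K': [[474.8011, 0.0, 251.1571], [0.0, 474.8011, 191.0488], [0.0, 0.0, 1.0]], 'distortion': [0.0323, 0.0, 0.0, 0.0, 0.0], 'R': [[0.241, 0.9704, -0.0136], [0.7841, -0.2029, -0.5865], [-0.5719, 0.1307, -0.8098]], 't': [-0.1484, -0.4992, 1.5053]}
{'K': array([[337.3280632 ,   0.        , 251.20553239],
       [  0.        , 337.3280632 , 187.39717626],
       [  0.        ,   0.        ,   1.        ]]), 'distortion': array([-0.08401476,  0.        ,  0.        ,  0.        ,  0.        ]), 'tool_from_camera': array([[ 1.77834294e-04, -9.49495963e-01, -3.13779198e-01,
         8.12951630e-02],
       [ 9.99999911e-01,  4.87930047e-05,  4.19102089e-04,
        -7.99020352e-04],
       [-3.82625512e-04, -3.13779245e-01,  9.49495887e-01,
        -1.66123680e-01],
       [ 0.00000000e+00,  0.00000000e+00,  0.00000000e+00,
         1.00000000e+00]])}
{'clock': 0.05, 'joint_pos': array([ 1.10897182e+00,  2.38810677e-01, -1.42623547e-02,  1.31919542e+00,
       -2.71331862e-05,  1.57082586e+00]), 'qd': array([-0.00148571, -0.0010164 ,  0.00114194,  0.00050564, -0.00194769,
        0.00088835]), 'tau': array([-3.52258594e-04, -5.40246677e+01,  3.47371209e+01,  1.33601058e-02,
       -7.68148561e-05, -1.65500398e-05]), 'position': array([0.23373775, 0.46959386, 0.20765881]), 'ee_rot': array([-3.14012053e+00,  2.71766367e-05,  2.67973865e+00]), 'force': array([-0.56688487, -0.24539475,  0.69296422]), 'wrist_torque': array([-0.00454083, -0.02558695, -0.00497879]), 'grip_force': 0.0, 'finger_gap': 1.0055773306835898} 0.008
```

View pics/top0.png

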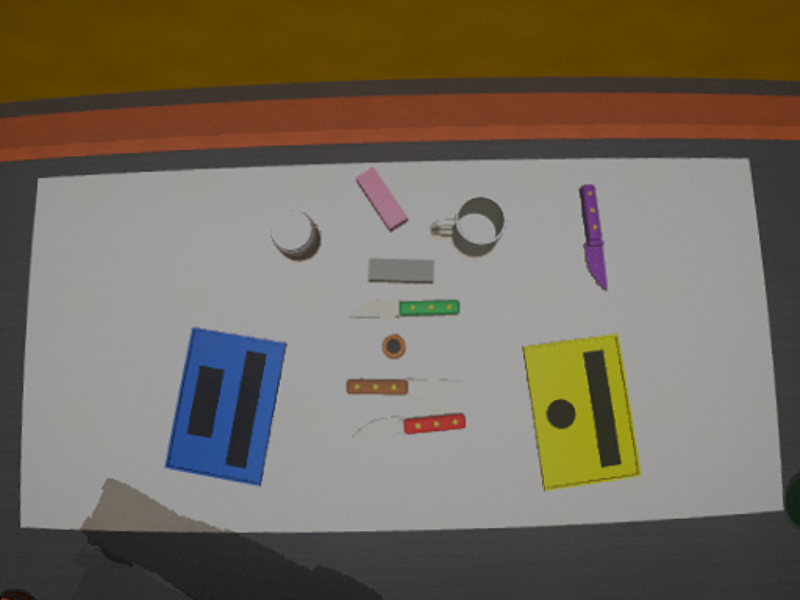

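View pics/scene0.png

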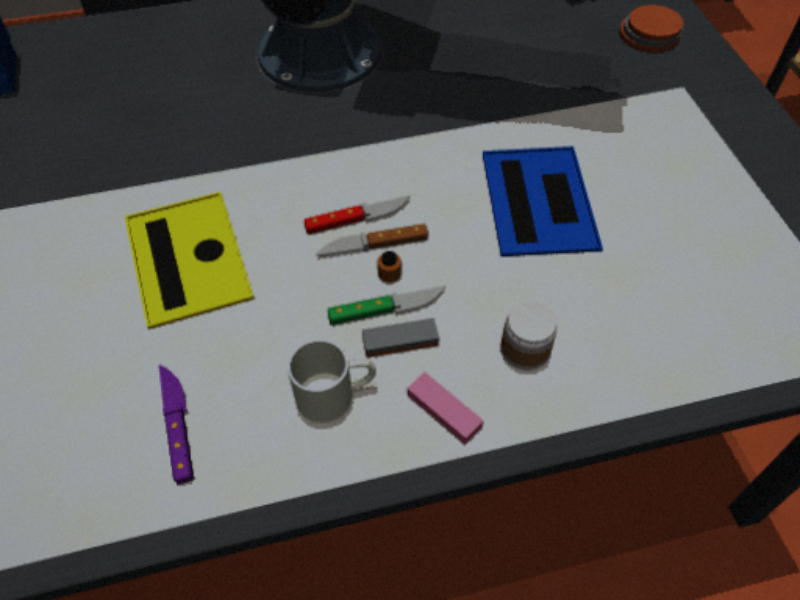

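The top view (800x600 scaling) shows, from far to near, the grey stone at (401,271), green knife (430,307), bottle (394,346), brown knife (377,387) and red knife (435,424). The blue tray is on the left at (225,407) and the yellow tray on the right at (580,412). The scene view shows the same things from the far side, with a pink look-alike block at (445,405). I still need to check the grey block's lower half.

```bash
cat > h.py <<'E'
import numpy as np, cv2
from workcell import r, imaging, order
from scipy.spatial.transform import Rotation as Ro
def cam(n, s=None):
    c=imaging.calibration(n)
    if n!="wrist": return c["K"],c["distortion"],c["R"].T,-c["R"].T@c["t"]
    T=np.eye(4); T[:3,:3]=Ro.from_euler("xyz",s["ee_rot"]).as_matrix(); T[:3,3]=s["position"]
    M=T@c["tool_from_camera"]; return c["K"],c["distortion"],M[:3,:3],M[:3,3]
def rays(C,px):
    u=cv2.undistortPoints(np.float64(px).reshape(-1,1,2),C[0],C[1]).reshape(-1,2)
    return np.c_[u,np.ones(len(u))]@C[2].T
def plane(C,px,z):
    d=rays(C,px); return C[3]+d*((z-C[3][2])/d[:,2])[:,None]
def tri(C1,p1,C2,p2):
    A=[];b=[]
    for C,p in((C1,p1),(C2,p2)):
        d=rays(C,p)[0]; d/=np.linalg.norm(d); P=np.eye(3)-np.outer(d,d); A.append(P); b.append(P@C[3])
    X=np.linalg.lstsq(np.vstack(A),np.hstack(b),rcond=None)[0]
    return X
def depthpts(C,mask,d):
    v,u=np.nonzero(mask&(d>0)); return C[3]+rays(C,np.c_[u,v])*d[v,u][:,None]
def big(m,n=1):
    k,l,st,ce=cv2.connectedComponentsWithStats(m.astype(np.uint8)); o=np.argsort(-st[1:,4])[:n]+1
    return [(l==i) for i in o]
def masks(p):
    H,S,V=[a.astype(int) for a in cv2.split(cv2.cvtColor(p,cv2.COLOR_RGB2HSV))]
    return dict(green=(H>45)&(H<75)&(S>120)&(V>60), brown=(H>4)&(H<18)&(S>90)&(V>50), red=((H<4)|(H>175))&(S>170)&(V>90),
      yellow=(H>25)&(H<34)&(S>150)&(V>120), blue=(H>100)&(H<125)&(S>130)&(V>80), black=(V<60)&(S<120), grey=(S<45)&(V>70)&(V<135))
def rect(pts2):
    (c,(w,h),a)=cv2.minAreaRect(np.float32(pts2)*1000); 
    if w<h: w,h,a=h,w,a+90
    return np.round(c,1),round(w,1),round(h,1),round((a+90)%180-90,1)
E
python3 - <<'E'
from h import *
im={n:np.load(f"pics/{n}.npz") for n in("top","scene")}
C={n:cam(n) for n in im}
M={n:masks(im[n]["p"]) for n in im}
def cen(m): v,u=np.nonzero(m); return [u.mean(),v.mean()]
ztop=dict(green=.02,brown=.02,red=.02)
roi=np.zeros((384,512),bool); roi[150:300,210:320]=1
roiS=np.zeros((384,512),bool); roiS[110:240,180:300]=1
for n,z in ztop.items():
    a=[cv2.morphologyEx((M["top"][n]&roi).astype(np.uint8),cv2.MORPH_CLOSE,np.ones((5,5))),cv2.morphologyEx((M["scene"][n]&roiS).astype(np.uint8),cv2.MORPH_CLOSE,np.ones((5,5)))]
    bs=[big(x,2) for x in a]
    for k,nm in enumerate(("top","scene")):
        for m in bs[k]:
            v,u=np.nonzero(m)
            print(n,nm,m.sum(),np.round(cen(m)),rect(plane(C[nm],np.c_[u,v],z)[:,:2]),"depth z",np.round(np.median(depthpts(C[nm],m,im[nm]["d"])[:,2]),4))
    print("  tri",np.round(tri(C["top"],cen(bs[0][0]),C["scene"],cen(bs[1][0])),4))
for t in("yellow","blue"):
    for nm in("top","scene"):
        m=big(M[nm][t])[0]; v,u=np.nonzero(m)
        hull=np.zeros((384,512),np.uint8); cv2.fillConvexPoly(hull,cv2.convexHull(np.c_[u,v].astype(np.int32)),1)
        print(t,nm,"outer z.009",rect(plane(C[nm],np.c_[u,v],.009)[:,:2]))
        for k in big(M[nm]["black"]&(cv2.erode(hull,np.ones((5,5)))>0),2):
            v,u=np.nonzero(k); 
            print("  mark",cen(k),rect(plane(C[nm],np.c_[u,v],.004)[:,:2]),"dz",np.round(np.median(depthpts(C[nm],k,im[nm]["d"])[:,2]),4))
# stone
for nm,sl,z in(("top",np.s_[160:185,228:285],.022),("scene",np.s_[200:230,228:285],.022)):
    rm=np.zeros((384,512),bool); rm[sl]=1
    g=M[nm]["grey"]&rm
    for m in big(g): v,u=np.nonzero(m); print("stone",nm,cen(m),rect(plane(C[nm],np.c_[u,v],z)[:,:2]),np.round(np.median(depthpts(C[nm],m,im[nm]["d"])[:,2]),4))
p=im["top"]["p"]; d=im["top"]["d"]
# mug, tin : high points
P=C["top"][3]+rays(C["top"],[[u,v] for v in range(384) for u in range(512)])*d.reshape(-1,1)
hm=((P[:,2]>.035)&(P[:,2]<.12)&(P[:,0]>.3)&(d.ravel()>0)).reshape(384,512)
for m in big(hm,4):
    Q=P[m.ravel()]; print("high",m.sum(),Q.min(0).round(3),Q.max(0).round(3))
A=cv2.resize(im["scene"]["p"][190:265,205:320,::-1],(800,522),interpolation=cv2.INTER_CUBIC); cv2.imwrite("pics/crop1.png",A)
E
```

```text
green top 311 [274. 197.] (array([648.2, -57.3]), 95.5, 21.2, -89.5) depth z 0.0205
green scene 322 [230. 197.] (array([652.8, -58.8]), 98.1, 22.6, -89.7) depth z 0.0195
  tri [ 0.6488 -0.0579  0.014 ]
brown top 340 [241. 247.] (array([522. ,  31.2]), 96.1, 20.1, 88.7) depth z 0.0201
brown top 112 [252. 222.] (array([587.1,   3.1]), 35.6, 33.1, -1.4) depth z 0.0346
brown scene 273 [254. 149.] (array([526.1,  29.7]), 95.8, 23.7, 88.1) depth z 0.0195
brown scene 88 [249. 169.] (array([580.7,   3.5]), 34.4, 31.2, 75.4) depth z 0.0342
  tri [0.5217 0.0312 0.0146]
red top 320 [278. 271.] (array([460.2, -60.3]), 96.0, 20.7, -85.6) depth z 0.0206
red scene 245 [213. 139.] (array([464.6, -61.9]), 97.8, 22.2, -86.3) depth z 0.0195
  tri [ 0.4596 -0.0612  0.0144]
yellow top outer z.009 (array([ 472.2, -303. ]), 234.6, 161.3, 5.9)
  mark [np.float64(385.0264672036824), np.float64(261.2393555811277)] (array([ 475.5, -338.4]), 186.5, 32.1, 6.1) dz 0.005
  mark [np.float64(358.7154471544715), np.float64(264.349593495935)] (array([ 468.9, -268.5]), 44.1, 43.3, -48.0) dz 0.0051
yellow scene outer z.
[... 693 characters left out ...]
.float64(331.5154639175258), np.float64(129.13745704467354)] (array([490.4, 248.5]), 184.8, 31.5, -10.7) dz 0.0057
  mark [np.float64(357.80542986425337), np.float64(126.6470588235294)] (array([503.9, 317.9]), 108.8, 39.3, -10.5) dz 0.0057
stone top [np.float64(256.11073825503354), np.float64(172.93624161073825)] (array([709.3, -12.4]), 106.3, 39.5, 88.5) 0.0224
stone scene [np.float64(255.58255451713396), np.float64(213.28971962616822)] (array([716.7, -13.9]), 110.6, 43.7, 85.5) 0.0218
high 726 [0.735 0.123 0.035] [0.805 0.196 0.081]
high 614 [ 0.734 -0.178  0.035] [ 0.814 -0.064  0.095]
high 100 [ 0.571 -0.014  0.035] [0.598 0.021 0.049]
high 4 [ 0.306 -0.656  0.035] [ 0.314 -0.655  0.036]
```

View pics/crop1.png

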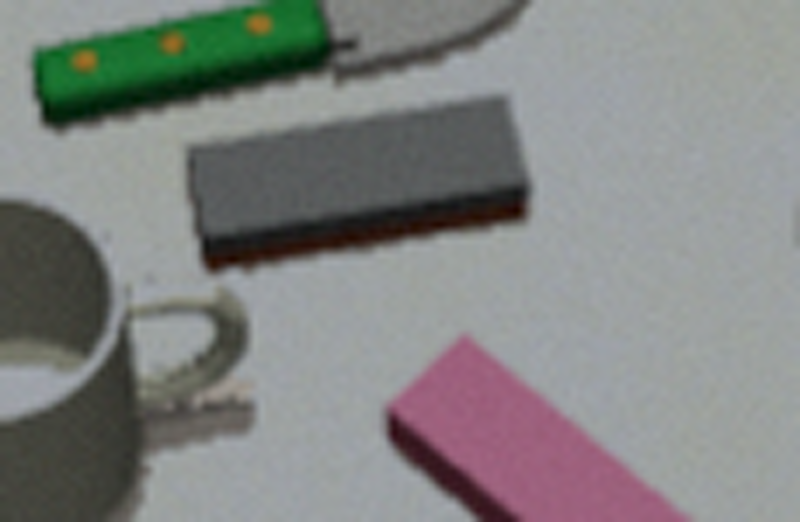

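The grey block has a brick-red lower half, so it is the whetstone. It spans about (205,150) to (525,260) in the crop, and the pink one is a look-alike. Heights from both views agree with the text: handles 20 mm, stone 22 mm, marks 5 mm. Next I'll move above the row for a wrist view.

```bash
cat > go.py <<'E'
import sys
from h import *
def go(x,y,z,yaw):
    s=r.get_state(); R0=Ro.from_euler("xyz",s["ee_rot"]); R1=Ro.from_euler("xyz",[np.pi,0,np.radians(yaw)])
    sh=R0.inv().apply(np.array([x,y,z])-s["position"]); rv=np.degrees((R0.inv()*R1).as_rotvec())
    print("to",(x,y,z,yaw),"from",s["position"].round(4),"yaw",np.degrees(s["ee_rot"]).round(1)[2],"shift",sh.round(4).tolist(),"turn",rv.round(1).tolist(),"t",round(s["clock"],2))
if __name__=="__main__":
    go(*map(float,sys.argv[1:5]))
E
python3 go.py 0.6 -0.03 0.2 90
```

```text
to (0.6, -0.03, 0.2, 90.0) from [0.2337 0.4697 0.2077] yaw 153.5 shift [-0.5505, -0.2841, 0.0081] turn [-0.1, 0.0, 63.5] t 0.1
```

Call:
arm_command(series=[[[-0.55, -0.284, 0.008], [0, 0, 63.5]], [[-0.55, -0.284, 0.008], [0, 0, 63.5]], [[-0.55, -0.284, 0.008], [0, 0, 63.5]], [[-0.55, -0.284, 0.008], [0, 0, 63.5]], [[-0.55, -0.284, 0.008], [0, 0, 63.5]], [[-0.55, -0.284, 0.008], [0, 0, 63.5]], [[-0.55, -0.284, 0.008], [0, 0, 63.5]], [[-0.55, -0.284, 0.008], [0, 0, 63.5]]], hand=0.4, newtons=40)

```text
clock: 0.9
position: [0.471, 0.1454, 0.203]
ee_rot: [-3.141, 0.0, 1.566]
force: [-0.1, 0.5, 0.6]
finger_gap: 0.603
grip_force: 0.0
```

```bash
python3 go.py 0.6 -0.03 0.2 90; python3 -c "
from h import *
print(r.get_state()['finger_gap'])"
```

```text
to (0.6, -0.03, 0.2, 90.0) from [0.471  0.1454 0.203 ] yaw 89.7 shift [-0.1747, 0.1299, 0.003] turn [-0.0, 0.0, -0.3] t 0.9
0.6028157827126343
```

Call:
arm_command(series=[[[-0.175, 0.13, 0.003], [0, 0, 0]], [[-0.175, 0.13, 0.003], [0, 0, 0]], [[-0.175, 0.13, 0.003], [0, 0, 0]], [[-0.175, 0.13, 0.003], [0, 0, 0]], [[-0.175, 0.13, 0.003], [0, 0, 0]], [[-0.175, 0.13, 0.003], [0, 0, 0]], [[-0.175, 0.13, 0.003], [0, 0, 0]], [[-0.175, 0.13, 0.003], [0, 0, 0]]])

```text
clock: 1.7
position: [0.5996, -0.0264, 0.2002]
ee_rot: [-3.141, -0.0, 1.573]
force: [0.3, -0.3, -0.0]
finger_gap: 0.598
grip_force: 0.0
```

```bash
python3 - <<'E'
from h import *
s=r.get_state(); p,d=imaging.get_image("wrist"); C=cam("wrist",s)
np.savez("pics/w1.npz",p=p,d=d); cv2.imwrite("pics/w1.png",cv2.resize(p[:,:,::-1],(800,600)))
print(s["position"],s["ee_rot"],s["qd"].round(3))
M=masks(p)
for n in("green","brown","red"):
    for m in big(cv2.morphologyEx(M[n].astype(np.uint8),cv2.MORPH_CLOSE,np.ones((7,7))),2):
        v,u=np.nonzero(m); print(n,m.sum(),(u.mean().round(),v.mean().round()),rect(plane(C,np.c_[u,v],.02)[:,:2]),np.median(depthpts(C,m,d)[:,2]).round(4))
for n in("grey","black"):
  for m in big(M[n],4):
        v,u=np.nonzero(m); print(n,m.sum(),(u.mean().round(),v.mean().round()),rect(plane(C,np.c_[u,v],.022 if n=="grey" else .044)[:,:2]),np.median(depthpts(C,m,d)[:,2]).round(4))
E
```

```text
[ 0.59959852 -0.02636389  0.20019873] [-3.14098878e+00 -2.24528965e-04  1.57268218e+00] [ 0.008 -0.007  0.002 -0.001 -0.004 -0.003]
green 1697 (np.float64(297.0), np.float64(183.0)) (array([648.3, -57.9]), 96.8, 23.1, 89.1) 0.0202
brown 2214 (np.float64(176.0), np.float64(99.0)) (array([523.1,  30.1]), 97.4, 24.7, 88.2) 0.0201
brown 723 (np.float64(239.0), np.float64(130.0)) (array([ 5.86e+02, -3.00e-01]), 40.2, 38.5, 44.2) 0.0342
red 1494 (np.float64(126.0), np.float64(187.0)) (array([461.6, -60.8]), 96.2, 22.3, -85.5) 0.0203
grey 33434 (np.float64(162.0), np.float64(141.0)) (array([529.4, -15.7]), 407.2, 225.4, -11.5) 0.0014
grey 3568 (np.float64(399.0), np.float64(240.0)) (array([ 772.6, -124.2]), 112.4, 93.5, -55.9) 0.0473
grey 2256 (np.float64(430.0), np.float64(282.0)) (array([ 827.3, -187.1]), 103.1, 70.9, -28.3) 0.0491
grey 82 (np.float64(420.0), np.float64(7.0)) (array([759.8, 121.6]), 40.7, 7.1, -6.3) 0.0011
black 24582 (np.float64(250.0), np.float64(336.0)) (array([ 606.2, -227.3]), 717.1, 229.3, 0.0) 0.2876
black 326 (np.float64(238.0), np.float64(134.0)) (array([586.2,   1.3]), 22.4, 20.7, 82.7) 0.0445
black 292 (np.float64(342.0), np.float64(142.0)) (array([686.9,  -7.9]), 98.8, 3.4, 86.6) 0.0172
black 71 (np.float64(414.0), np.float64(5.0)) (array([745.2, 118.7]), 24.5, 3.8, -16.6) 0.0093
```

View pics/w1.png

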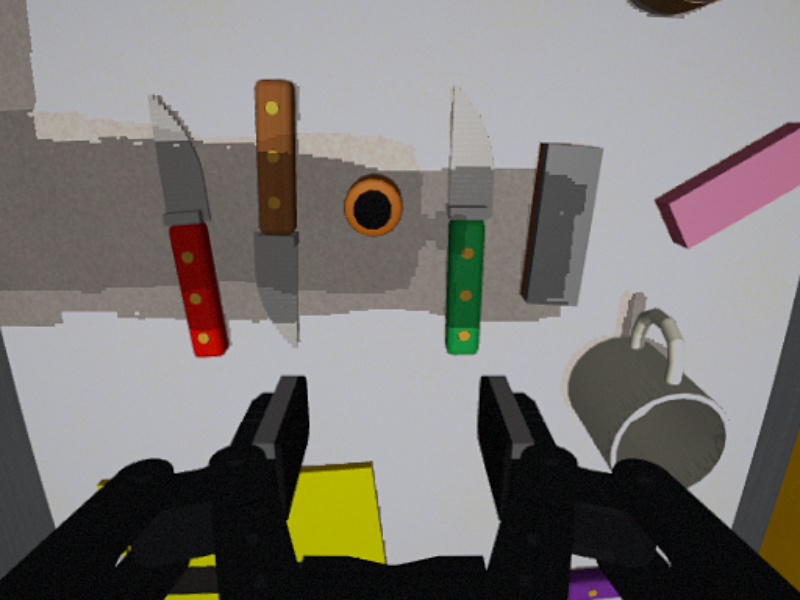

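The wrist view agrees with the overhead measurements to 1–2 mm. The green handle is at (465,287), the bottle at (373,207), the brown handle at (275,157) and the stone at (563,223). I'll take the green knife first.

```bash
python3 go.py 0.648 -0.0355 0.07 89.5
```

```text
to (0.648, -0.0355, 0.07, 89.5) from [ 0.5997 -0.0262  0.2004] yaw 90.1 shift [-0.0094, 0.0483, 0.1304] turn [-0.0, -0.0, 0.6] t 1.75
```

Call:
arm_command(series=[[[-0.0095, 0.0485, 0.05], [0, 0, 0.6]], [[-0.0095, 0.0485, 0.1], [0, 0, 0.6]], [[-0.0095, 0.0485, 0.13], [0, 0, 0.6]], [[-0.0095, 0.0485, 0.13], [0, 0, 0.6]], [[-0.0095, 0.0485, 0.155], [0, 0, 0.6]], [[-0.0095, 0.0485, 0.175], [0, 0, 0.6]], [[-0.0095, 0.0485, 0.188], [0, 0, 0.6]], [[-0.0095, 0.0485, 0.188], [0, 0, 0.6]]], hand=0.5)

```text
clock: 2.55
position: [0.6483, -0.0364, 0.0125]
ee_rot: [-3.141, 0.0, 1.562]
force: [-0.8, 0.1, 0.1]
finger_gap: 0.496
grip_force: 0.0
```

```bash
python3 go.py 0.648 -0.0355 0.012 89.5
```

```text
to (0.648, -0.0355, 0.012, 89.5) from [ 0.6483 -0.0364  0.0125] yaw 89.5 shift [0.0009, -0.0004, 0.0005] turn [-0.1, 0.0, -0.0] t 2.55
```

Call:
arm_command(series=[[[0, 0, 0], [0, 0, 0]], [[0, 0, 0], [0, 0, 0]], [[0, 0, 0], [0, 0, 0]], [[0, 0, 0], [0, 0, 0]], [[0, 0, 0], [0, 0, 0]], [[0, 0, 0], [0, 0, 0]], [[0, 0, 0], [0, 0, 0]]], hand=1, newtons=50)

```text
clock: 3.25
position: [0.6489, -0.0371, 0.0121]
ee_rot: [-3.141, 0.0, 1.561]
force: [-0.3, 0.0, -0.5]
finger_gap: -0.002
grip_force: 0.0
```

The jaws shut on nothing, so I'll look.

```bash
cat > look.py <<'E'
import sys
from h import *
s=r.get_state(); p,d=imaging.get_image("wrist"); C=cam("wrist",s)
cv2.imwrite(f"pics/{sys.argv[1]}.png",cv2.resize(p[:,:,::-1],(800,600)))
M=masks(p); print(s["position"].round(4),np.degrees(s["ee_rot"]).round(2),s["finger_gap"])
for n in("green","brown","red"):
    for m in big(cv2.morphologyEx(M[n].astype(np.uint8),cv2.MORPH_CLOSE,np.ones((7,7))),2):
        v,u=np.nonzero(m); print(n,m.sum(),(u.mean().round(),v.mean().round()),rect(plane(C,np.c_[u,v],.02)[:,:2]),np.median(depthpts(C,m,d)[:,2]).round(4))
E
python3 look.py w2
```

```text
[ 0.6489 -0.0371  0.0121] [-1.7999e+02  1.0000e-02  8.9440e+01] -0.0015337201552563249
green 2120 (np.float64(253.0), np.float64(213.0)) (array([648.6, -25.7]), 33.3, 22.6, -89.7) 0.02
green 153 (np.float64(251.0), np.float64(336.0)) (array([ 647.6, -100.4]), 11.3, 6.5, 89.1) 0.0205
brown 4293 (np.float64(12.0), np.float64(127.0)) (array([536.4,  27. ]), 97.8, 23.3, 77.7) 0.0189
brown 3707 (np.float64(131.0), np.float64(162.0)) (array([5.849e+02, 4.000e-01]), 49.3, 40.1, 35.7) 0.0336
```

View pics/w2.png

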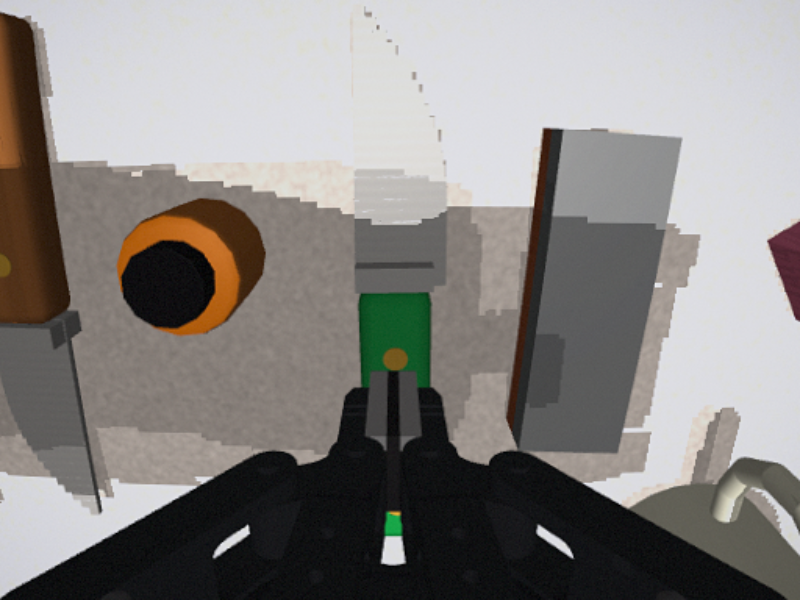

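The shut jaws stand above the handle, with tips at (393,375), and did not move the knife. I'll measure where the fingertips really are in tool coordinates.

```bash
python3 - <<'E'
from h import *
s=r.get_state(); p,d=imaging.get_image("wrist"); c=imaging.calibration("wrist"); T=c["tool_from_camera"]
C=(c["K"],c["distortion"],T[:3,:3],T[:3,3])
for v in range(232,330,5):
    o=[]
    for u in (222,244,262):
        X=C[3]+rays(C,[[u,v]])[0]*d[v,u]; o.append((X*1000).round(0).tolist()+[round(float(d[v,u]),3)])
    print(v,o)
print(s["tau"].round(1),s["force"],s["joint_pos"])
E
```

```text
232 [[-6.0, -18.0, 11.0, 0.196], [4.0, -5.0, -8.0, 0.174], [4.0, 5.0, -8.0, 0.174]]
237 [[-9.0, -18.0, 11.0, 0.196], [0.0, -5.0, -7.0, 0.176], [2.0, 5.0, -10.0, 0.173]]
242 [[-12.0, -18.0, 11.0, 0.197], [10.0, -4.0, -32.0, 0.149], [10.0, 4.0, -32.0, 0.149]]
247 [[-15.0, -18.0, 11.0, 0.198], [11.0, -4.0, -37.0, 0.144], [11.0, 4.0, -37.0, 0.144]]
252 [[6.0, -14.0, -34.0, 0.149], [11.0, -4.0, -41.0, 0.14], [11.0, 4.0, -41.0, 0.14]]
257 [[7.0, -13.0, -39.0, 0.144], [10.0, -4.0, -45.0, 0.137], [11.0, 3.0, -46.0, 0.136]]
262 [[6.0, -13.0, -42.0, 0.141], [11.0, -4.0, -50.0, 0.132], [10.0, 3.0, -49.0, 0.133]]
267 [[7.0, -13.0, -47.0, 0.136], [10.0, -4.0, -52.0, 0.13], [10.0, 3.0, -52.0, 0.13]]
272 [[6.0, -13.0, -50.0, 0.134], [11.0, -4.0, -57.0, 0.125], [11.0, 3.0, -57.0, 0.125]]
277 [[7.0, -12.0, -54.0, 0.13], [11.0, -4.0, -60.0, 0.122], [11.0, 3.0, -60.0, 0.122]]
282 [[12.0, -11.0, -65.0, 0.117], [10.0, -3.0, -62.0, 0.121], [12.0, 3.0, -65.0, 0.117]]
287 [[13.0, -11.0, -69.0, 0.113], [11.0, -3.0, -67.0, 0.116], [11.0, 3.0, -67.0, 0.116]]
292 [[12.0, -11.0, -71.0, 0.112], [11.0, -3.0, -70.0, 0.113], [11.0, 3.0, -70.0, 0.113]]
297 [[11.0, -11.0, -72.0, 0.111], [11.0, -3.0, -72.0, 0.111], [11.0, 3.0, -73.0, 0.11]]
302 [[12.0, -10.0, -76.0, 0.107], [10.0, -3.0, -73.0, 0.11], [11.0, 3.0, -75.0, 0.108]]
307 [[12.0, -10.0, -79.0, 0.104], [9.0, -3.0, -75.0, 0.109], [11.0, 3.0, -78.0, 0.105]]
312 [[11.0, -10.0, -80.0, 0.103], [4.0, -3.0, -71.0, 0.114], [11.0, 2.0, -80.0, 0.104]]
317 [[16.0, -9.0, -89.0, 0.094], [2.0, -3.0, -71.0, 0.115], [11.0, 2.0, -82.0, 0.102]]
322 [[17.0, -9.0, -91.0, 0.091], [-1.0, -3.0, -71.0, 0.116], [8.0, 2.0, -81.0, 0.103]]
327 [[17.0, -9.0, -94.0, 0.088], [-2.0, -3.0, -72.0, 0.115], [-1.0, 3.0, -73.0, 0.114]]
[ -0.  -74.1  30.6   0.   -0.    0. ] [-0.38487265 -0.19252286 -0.06360336] [-5.70217399e-02  5.64007261e-01 -2.15653829e-02  9.85353574e-01
 -6.83558077e-05  1.52355399e+00]
```

By depth, the pads' lower edge is about 29 mm behind the reported TCP (it starts at v≈241), not 8 mm ahead. That explains the miss. I'll open and measure again before descending under force watch.

Call:
arm_command(series=[[[0, 0, 0], [0, 0, 0]], [[0, 0, 0], [0, 0, 0]], [[0, 0, 0], [0, 0, 0]], [[0, 0, 0], [0, 0, 0]], [[0, 0, 0], [0, 0, 0]]], hand=0.5)

```text
clock: 3.85
position: [0.6489, -0.0371, 0.0121]
ee_rot: [-3.142, 0.0, 1.561]
force: [0.6, 0.6, 0.0]
finger_gap: 0.497
grip_force: 0.0
```

```bash
cat > tips.py <<'E'
from h import *
s=r.get_state(); p,d=imaging.get_image("wrist"); c=imaging.calibration("wrist"); T=c["tool_from_camera"]
C=(c["K"],c["distortion"],T[:3,:3],T[:3,3])
v,u=np.mgrid[0:384,0:512]
X=(C[3]+rays(C,np.c_[u.ravel(),v.ravel()])*d.reshape(-1,1))*1000
g=X[(X[:,0]>-15)&(X[:,0]<25)&(abs(X[:,1])<60)&(d.ravel()>0)]
print("tcp",s["position"].round(4),"gap",round(s["finger_gap"],3),"force",s["force"].round(1))
for lo in range(-70,30,4):
    q=g[(g[:,2]>=lo)&(g[:,2]<lo+4)]
    if len(q): print(lo,len(q),"x",q[:,0].min().round(),q[:,0].max().round(),"y",np.unique((q[:,1]/3).round()*3).tolist())
E
python3 tips.py
```

```text
tcp [ 0.6489 -0.0371  0.0121] gap 0.497 force [0.6 0.6 0. ]
-70 537 x -1.0 14.0 y [-45.0, -42.0, -39.0, -36.0, -33.0, -30.0, -27.0, -24.0, 21.0, 24.0, 27.0, 30.0, 33.0, 36.0, 39.0, 42.0]
-66 829 x -11.0 12.0 y [-39.0, -33.0, -30.0, -27.0, -24.0, -21.0, 21.0, 24.0, 27.0, 30.0, 33.0, 36.0]
-62 448 x -12.0 11.0 y [-36.0, -30.0, -27.0, -24.0, -21.0, 21.0, 24.0, 27.0]
-58 526 x -12.0 11.0 y [-36.0, -33.0, -30.0, -27.0, -24.0, -21.0, 21.0, 24.0, 27.0, 30.0, 33.0]
-54 537 x -11.0 12.0 y [-36.0, -33.0, -30.0, -27.0, -24.0, -21.0, 21.0, 24.0, 27.0, 30.0, 33.0]
-50 445 x -12.0 12.0 y [-36.0, -33.0, -30.0, -27.0, -24.0, -21.0, 21.0, 24.0, 27.0, 30.0, 33.0]
-46 418 x -11.0 11.0 y [-36.0, -33.0, -30.0, -27.0, -24.0, -21.0, 21.0, 24.0, 27.0, 30.0, 33.0]
-42 410 x -12.0 11.0 y [-36.0, -33.0, -30.0, -27.0, -24.0, -21.0, 21.0, 24.0, 27.0, 30.0, 33.0]
-38 370 x -11.0 11.0 y [-36.0, -33.0, -30.0, -27.0, -24.0, -21.0, 21.0, 24.0, 27.0, 30.0, 33.0]
-34 265 x -12.0 11.0 y [-33.0, -30.0, -27.0, -24.0, -21.0, 21.0, 24.0, 27.0, 30.0, 33.0]
-30 144 x -11.0 11.0 y [-30.0, -27.0, -24.0, -21.0, 21.0, 24.0, 27.0]
[... 279 characters left out ...]
-9.0, -6.0, -3.0, -0.0, 3.0, 6.0, 9.0, 12.0, 42.0, 45.0, 48.0, 51.0, 54.0, 57.0, 60.0]
-6 409 x -15.0 25.0 y [-51.0, -12.0, -9.0, -6.0, 6.0, 9.0, 12.0, 42.0, 45.0]
-2 152 x -14.0 25.0 y [-51.0, -12.0, 12.0, 42.0, 45.0]
2 140 x -14.0 25.0 y [-51.0, -12.0, 12.0, 42.0, 45.0]
6 476 x -15.0 25.0 y [-60.0, -57.0, -54.0, -51.0, -48.0, -45.0, -42.0, -39.0, -36.0, -33.0, -30.0, -27.0, -24.0, -21.0, -18.0, -15.0, -12.0, 12.0, 15.0, 18.0, 21.0, 24.0, 27.0, 30.0, 33.0, 36.0, 39.0, 42.0, 45.0]
10 7988 x -15.0 25.0 y [-60.0, -57.0, -54.0, -51.0, -48.0, -45.0, -42.0, -39.0, -36.0, -33.0, -30.0, -27.0, -24.0, -21.0, -18.0, -15.0, -12.0, 12.0, 15.0, 18.0, 21.0, 24.0, 27.0, 30.0, 33.0, 36.0, 39.0, 42.0, 45.0]
```

Tips confirmed at tool z ≈ -27 mm; the fingers occupy |y| 21–35 mm. I'll go 31 mm lower, to tips at about 8 mm, watching the force, and then close.

Call:
arm_command(series=[[[0.001, 0, 0.008], [0, 0, 0]], [[0.001, 0, 0.016], [0, 0, 0]], [[0.001, 0, 0.024], [0, 0, 0]], [[0.001, 0, 0.031], [0, 0, 0]], [[0.001, 0, 0.031], [0, 0, 0]], [[0.001, 0, 0.031], [0, 0, 0]]])

```text
clock: 4.5
position: [0.6487, -0.036, -0.0192]
ee_rot: [-3.141, 0.0, 1.561]
force: [-0.2, -0.0, -0.4]
finger_gap: 0.5
grip_force: 0.0
```

Call:
arm_command(series=[[[0, 0, 0], [0, 0, 0]], [[0, 0, 0], [0, 0, 0]], [[0, 0, 0], [0, 0, 0]], [[0, 0, 0], [0, 0, 0]], [[0, 0, 0], [0, 0, 0]], [[0, 0, 0], [0, 0, 0]]], hand=1, newtons=50)

```text
clock: 5.1
position: [0.6494, -0.0361, -0.0183]
ee_rot: [3.141, 0.0, 1.561]
force: [-0.8, 0.9, 5.7]
finger_gap: 0.266
grip_force: 50.6
```

Gripped: opening is about 23 mm at 50 N. Now I'll lift and carry it.

Call:
arm_command(series=[[[0, 0, -0.03], [0, 0, 0]], [[0, 0, -0.07], [0, 0, 0]], [[0, 0, -0.11], [0, 0, 0]], [[0, 0, -0.12], [0, 0, 0]], [[0, 0, -0.12], [0, 0, 0]]])

```text
clock: 5.6
position: [0.6499, -0.0361, 0.1027]
ee_rot: [3.139, 0.0, 1.561]
force: [-0.2, 0.2, -1.9]
finger_gap: 0.265
grip_force: 50.0
```

```bash
python3 go.py 0.456 -0.341 0.1 6
```

```text
to (0.456, -0.341, 0.1, 6.0) from [ 0.6499 -0.0361  0.1027] yaw 89.4 shift [-0.3068, -0.1909, 0.0022] turn [0.1, -0.1, 83.4] t 5.6
```

Call:
arm_command(series=[[[-0.038, -0.024, 0.002], [0, 0, 8]], [[-0.076, -0.048, 0.002], [0, 0, 16]], [[-0.115, -0.072, 0.002], [0, 0, 24]], [[-0.153, -0.095, 0.002], [0, 0, 32]], [[-0.191, -0.119, 0.002], [0, 0, 40]], [[-0.23, -0.143, 0.002], [0, 0, 48]], [[-0.268, -0.167, 0.002], [0, 0, 56]], [[-0.307, -0.191, 0.002], [0, 0, 64]]])

```text
clock: 6.4
position: [0.4526, -0.3416, 0.097]
ee_rot: [-3.139, 0.002, 0.438]
force: [0.9, -0.4, -0.9]
finger_gap: 0.266
grip_force: 50.0
```

```bash
python3 go.py 0.456 -0.341 0.1 6
```

```text
to (0.456, -0.341, 0.1, 6.0) from [ 0.4526 -0.3416  0.097 ] yaw 25.1 shift [0.0033, 0.0008, -0.0031] turn [-0.2, 0.1, 19.1] t 6.4
```

Call:
arm_command(series=[[[0.002, 0.0, 0], [0, 0, 7]], [[0.002, 0.0, 0], [0, 0, 14]], [[0.002, 0.0, 0], [0, 0, 19]], [[0.002, 0.0, 0], [0, 0, 19.3]], [[0.002, 0.0, 0], [0, 0, 19.3]], [[0.002, 0.0, 0], [0, 0, 19.3]]])

```text
clock: 7.0
position: [0.4564, -0.3399, 0.0983]
ee_rot: [-3.141, 0.001, 0.109]
force: [-0.8, -0.0, -0.8]
finger_gap: 0.267
grip_force: 49.9
```

```bash
python3 go.py 0.456 -0.341 -0.012 6; python3 look.py w3
```

```text
to (0.456, -0.341, -0.012, 6.0) from [ 0.4564 -0.3399  0.0983] yaw 6.3 shift [-0.0004, 0.0012, 0.1103] turn [-0.1, 0.1, 0.3] t 7.0
[ 0.4564 -0.3399  0.0983] [-1.7995e+02  6.0000e-02  6.2700e+00] 0.26709712077877384
green 6586 (np.float64(251.0), np.float64(284.0)) (array([ 358.7, -351.5]), 152.2, 43.3, 6.3) 0.1368
```

View pics/w3.png

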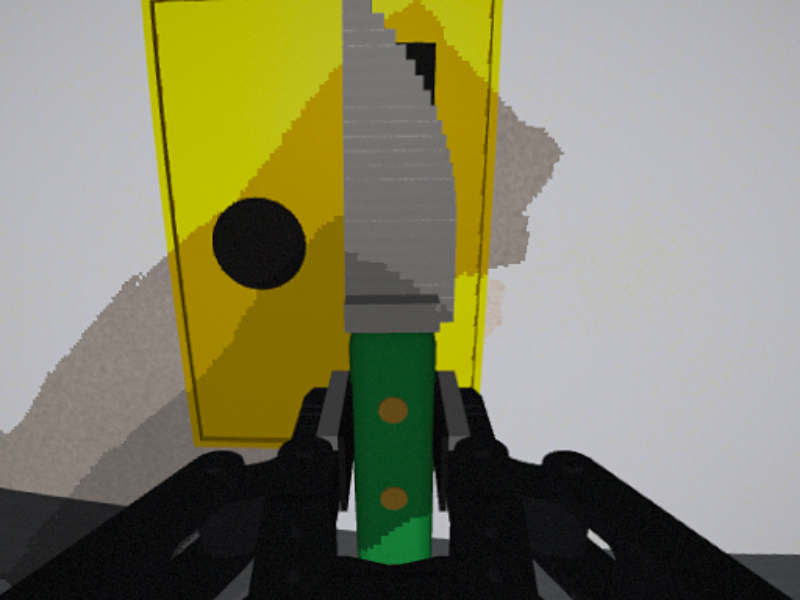

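The knife is held straight, blade level at (395,180), above the strip, with the disc at (260,243). I'll lower it.

Call:
arm_command(series=[[[-0.0005, 0.001, 0.04], [0, 0, 0.2]], [[-0.0005, 0.001, 0.08], [0, 0, 0.2]], [[-0.0005, 0.001, 0.1], [0, 0, 0.2]], [[-0.0005, 0.001, 0.106], [0, 0, 0.2]], [[-0.0005, 0.001, 0.109], [0, 0, 0.2]], [[-0.0005, 0.001, 0.111], [0, 0, 0.2]], [[-0.0005, 0.001, 0.111], [0, 0, 0.2]]])

```text
clock: 7.75
position: [0.4571, -0.3418, -0.0108]
ee_rot: [3.14, -0.001, 0.104]
force: [-0.2, 0.1, -1.0]
finger_gap: 0.27
grip_force: 49.9
```

```bash
python3 go.py 0.456 -0.341 -0.0135 6
```

```text
to (0.456, -0.341, -0.0135, 6.0) from [ 0.4571 -0.3418 -0.0108] yaw 6.0 shift [-0.001, -0.001, 0.0027] turn [0.1, -0.1, -0.0] t 7.75
```

Still in the air by about 3 mm; I'll lower it to contact, then open a little.

Call:
arm_command(series=[[[-0.001, -0.001, 0.001], [0, 0, 0]], [[-0.001, -0.001, 0.002], [0, 0, 0]], [[-0.001, -0.001, 0.003], [0, 0, 0]], [[-0.001, -0.001, 0.003], [0, 0, 0]]])

```text
clock: 8.15
position: [0.4554, -0.3406, -0.0143]
ee_rot: [3.141, -0.0, 0.104]
force: [-0.4, 1.2, 4.7]
finger_gap: 0.267
grip_force: 50.5
```

Call:
arm_command(series=[[[0, 0, 0], [0, 0, 0]], [[0, 0, 0], [0, 0, 0]], [[0, 0, 0], [0, 0, 0]], [[0, 0, -0.01], [0, 0, 0]], [[0, 0, -0.04], [0, 0, 0]], [[0, 0, -0.08], [0, 0, 0]], [[0, 0, -0.12], [0, 0, 0]], [[0, 0, -0.12], [0, 0, 0]]], hand=0.55)

```text
clock: 8.95
position: [0.4579, -0.3424, 0.1113]
ee_rot: [3.135, -0.007, 0.104]
force: [0.2, -0.4, 0.4]
finger_gap: 0.452
grip_force: 0.0
```

```bash
python3 go.py 0.585 0.001 0.1 6
```

```text
to (0.585, 0.001, 0.1, 6.0) from [ 0.4579 -0.3424  0.1113] yaw 5.9 shift [0.1619, -0.3285, 0.0103] turn [0.4, -0.4, -0.1] t 8.95
```

Call:
arm_command(series=[[[0.02, -0.041, -0.02], [0.4, -0.4, 0]], [[0.04, -0.082, -0.02], [0.4, -0.4, 0]], [[0.06, -0.123, -0.02], [0.4, -0.4, 0]], [[0.08, -0.164, -0.02], [0.4, -0.4, 0]], [[0.101, -0.205, -0.02], [0.4, -0.4, 0]], [[0.121, -0.246, -0.02], [0.4, -0.4, 0]], [[0.142, -0.288, -0.01], [0.4, -0.4, 0]], [[0.162, -0.328, 0.01], [0.4, -0.4, 0]]], hand=0.25)

```text
clock: 9.75
position: [0.584, 0.0046, 0.0964]
ee_rot: [-3.135, 0.004, 0.104]
force: [1.3, -1.7, 0.5]
finger_gap: 0.75
grip_force: 0.0
```

Call:
arm_command(series=[[[0, 0, 0], [0, 0, 0]], [[0, 0, 0], [0, 0, 0]], [[0, 0, 0], [0, 0, 0]]])

```text
clock: 10.05
position: [0.5823, 0.0018, 0.0955]
ee_rot: [-3.135, 0.007, 0.103]
force: [-0.7, -0.5, -0.4]
finger_gap: 0.748
grip_force: 0.0
```

```bash
python3 go.py 0.5855 0.001 -0.012 6; python3 - <<'E'
from h import *
s=r.get_state(); p,d=imaging.get_image("wrist"); C=cam("wrist",s); M=masks(p)
cv2.imwrite("pics/w4.png",cv2.resize(p[:,:,::-1],(800,600)))
for n,z in(("brown",.034),("black",.044)):
  for m in big(M[n],3):
    v,u=np.nonzero(m); print(n,m.sum(),u.mean().round(),v.mean().round(),rect(plane(C,np.c_[u,v],z)[:,:2]))
E
```

```text
to (0.5855, 0.001, -0.012, 6.0) from [0.5823 0.0018 0.0955] yaw 5.9 shift [0.0039, 0.0019, 0.1075] turn [-0.4, 0.4, -0.1] t 10.05
brown 2544 214.0 251.0 (array([531.9,  28.2]), 91.5, 23.0, 88.1)
brown 1378 254.0 179.0 (array([589.7,   1.3]), 43.2, 36.3, 7.4)
brown 30 312.0 324.0 (array([471.2, -60.4]), 8.6, 7.6, 9.6)
black 22334 253.0 336.0 (array([470.3, -12.5]), 487.9, 154.1, -83.7)
black 611 502.0 319.0 (array([ 494.7, -218.7]), 39.0, 19.2, 23.8)
black 547 254.0 191.0 (array([586.9,   1.3]), 24.1, 21.9, 24.3)
```

View pics/w4.png

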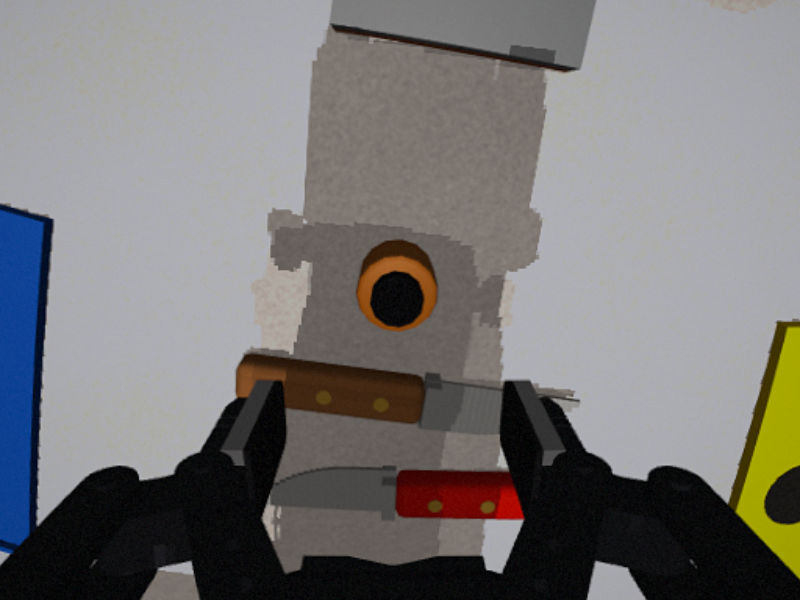

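The bottle's cap is at (397,298), centred between the open jaws in y, at (0.5865, 0.001). I'll go down and grip it.

Call:
arm_command(series=[[[0.0045, 0.001, 0.03], [-0.4, 0.4, 0]], [[0.0045, 0.001, 0.06], [-0.4, 0.4, 0]], [[0.0045, 0.001, 0.085], [-0.4, 0.4, 0]], [[0.0045, 0.001, 0.1], [-0.4, 0.4, 0]], [[0.0045, 0.001, 0.107], [-0.4, 0.4, 0]], [[0.0045, 0.001, 0.107], [-0.4, 0.4, 0]], [[0.0045, 0.001, 0.107], [-0.4, 0.4, 0]]])

```text
clock: 10.8
position: [0.5868, 0.002, -0.0109]
ee_rot: [3.141, -0.001, 0.103]
force: [-0.0, -0.5, -0.3]
finger_gap: 0.752
grip_force: 0.0
```

Call:
arm_command(series=[[[0, 0, 0], [0, 0, 0]], [[0, 0, 0], [0, 0, 0]], [[0, 0, 0], [0, 0, 0]], [[0, 0, 0], [0, 0, 0]], [[0, 0, 0], [0, 0, 0]], [[0, 0, 0], [0, 0, 0]]], hand=1, newtons=30)

```text
clock: 11.4
position: [0.5869, 0.0025, -0.0107]
ee_rot: [3.141, -0.002, 0.104]
force: [-0.6, -1.6, 5.4]
finger_gap: 0.432
grip_force: 29.6
```

Call:
arm_command(series=[[[0, 0, -0.03], [0, 0, 0]], [[0, 0, -0.07], [0, 0, 0]], [[0, 0, -0.11], [0, 0, 0]], [[0, 0, -0.11], [0, 0, 0]]])

```text
clock: 11.8
position: [0.5896, 0.0028, 0.1041]
ee_rot: [3.141, -0.009, 0.104]
force: [0.7, -0.5, 0.2]
finger_gap: 0.431
grip_force: 30.5
```

```bash
python3 go.py 0.4695 -0.269 0.1 6
```

```text
to (0.4695, -0.269, 0.1, 6.0) from [0.5896 0.0028 0.1041] yaw 6.0 shift [-0.1477, 0.2579, 0.003] turn [0.1, -0.5, -0.0] t 11.8
```

Call:
arm_command(series=[[[-0.021, 0.037, 0.003], [0, -0.4, 0]], [[-0.042, 0.074, 0.003], [0, -0.4, 0]], [[-0.063, 0.11, 0.003], [0, -0.4, 0]], [[-0.084, 0.147, 0.003], [0, -0.4, 0]], [[-0.105, 0.184, 0.003], [0, -0.4, 0]], [[-0.127, 0.221, 0.003], [0, -0.4, 0]], [[-0.148, 0.258, 0.003], [0, -0.4, 0]], [[-0.148, 0.258, 0.003], [0, -0.4, 0]]])

```text
clock: 12.6
position: [0.4638, -0.2731, 0.095]
ee_rot: [3.14, 0.007, 0.099]
force: [-0.2, 0.6, -0.7]
finger_gap: 0.436
grip_force: 30.6
```

Call:
arm_command(series=[[[0, 0, 0], [0, 0, 0]], [[0, 0, 0], [0, 0, 0]], [[0, 0, 0], [0, 0, 0]]])

```text
clock: 12.9
position: [0.4662, -0.2682, 0.0951]
ee_rot: [-3.141, 0.007, 0.105]
force: [0.2, 0.1, -0.6]
finger_gap: 0.428
grip_force: 30.6
```

```bash
python3 go.py 0.4695 -0.269 -0.006 6;python3 look.py w5
```

```text
to (0.4695, -0.269, -0.006, 6.0) from [ 0.4662 -0.2682  0.0951] yaw 6.0 shift [0.004, 0.0012, 0.1011] turn [-0.0, 0.4, 0.0] t 12.9
[ 0.4662 -0.2682  0.0951] [-179.99    0.4     6.03] 0.4275761498372453
green 2765 (np.float64(342.0), np.float64(227.0)) (array([ 431.8, -343.6]), 98.1, 23.9, 6.8) 0.0242
brown 4120 (np.float64(251.0), np.float64(250.0)) (array([ 402.3, -274.6]), 88.6, 72.1, 7.4) 0.1391
brown 47 (np.float64(25.0), np.float64(169.0)) (array([462.1, -93.5]), 8.6, 8.0, -84.3) 0.0212
red 1341 (np.float64(24.0), np.float64(167.0)) (array([463.6, -91.9]), 43.8, 23.4, -85.9) 0.0201
```

View pics/w5.png

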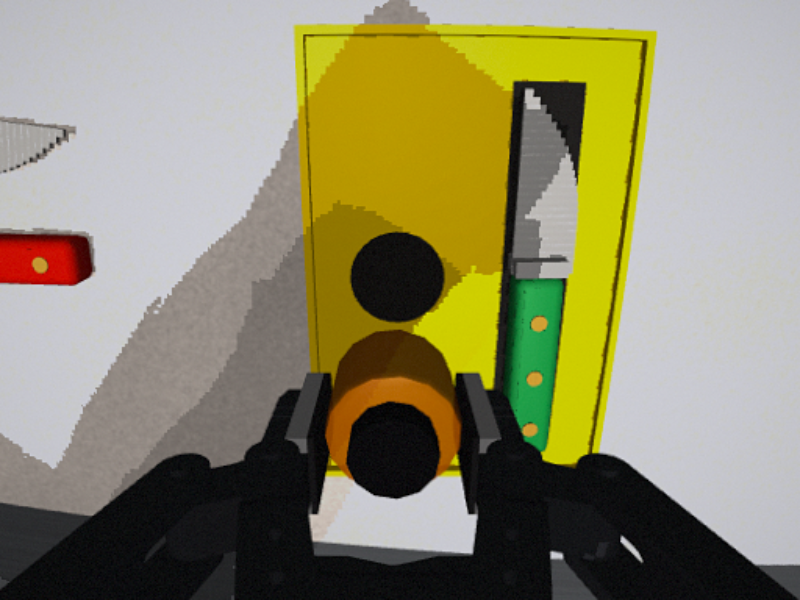

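The green knife lies on its strip (540,360 area) within about 2 mm, and the bottle hangs upright in the jaws at (393,440). I'll lower it onto the disc.

Call:
arm_command(series=[[[0.004, 0.001, 0.04], [0, 0.4, 0]], [[0.004, 0.001, 0.075], [0, 0.4, 0]], [[0.004, 0.001, 0.09], [0, 0.4, 0]], [[0.004, 0.001, 0.098], [0, 0.4, 0]], [[0.004, 0.001, 0.1], [0, 0.4, 0]], [[0.004, 0.001, 0.1], [0, 0.4, 0]], [[0.004, 0.001, 0.1], [0, 0.4, 0]]])

```text
clock: 13.65
position: [0.4699, -0.2702, -0.0039]
ee_rot: [3.14, -0.001, 0.104]
force: [0.4, -0.8, -0.6]
finger_gap: 0.428
grip_force: 30.6
```

```bash
python3 go.py 0.4695 -0.269 -0.0065 6
```

```text
to (0.4695, -0.269, -0.0065, 6.0) from [ 0.4699 -0.2702 -0.0039] yaw 6.0 shift [-0.0003, -0.0012, 0.0026] turn [0.1, -0.1, -0.0] t 13.65
```

Call:
arm_command(series=[[[0, -0.001, 0.001], [0, 0, 0]], [[0, -0.001, 0.002], [0, 0, 0]], [[0, -0.001, 0.003], [0, 0, 0]], [[0, -0.001, 0.003], [0, 0, 0]]])

```text
clock: 14.05
position: [0.4693, -0.2691, -0.0068]
ee_rot: [3.141, -0.001, 0.104]
force: [-1.8, 2.2, 10.1]
finger_gap: 0.433
grip_force: 31.8
```

Call:
arm_command(series=[[[0, 0, 0], [0, 0, 0]], [[0, 0, 0], [0, 0, 0]], [[0, 0, 0], [0, 0, 0]], [[0, 0, -0.02], [0, 0, 0]], [[0, 0, -0.06], [0, 0, 0]], [[0, 0, -0.1], [0, 0, 0]], [[0, 0, -0.12], [0, 0, 0]], [[0, 0, -0.12], [0, 0, 0]]], hand=0.38)

```text
clock: 14.85
position: [0.4707, -0.2699, 0.1152]
ee_rot: [3.138, -0.004, 0.104]
force: [0.7, -0.6, -0.5]
finger_gap: 0.619
grip_force: 0.0
```

```bash
python3 go.py 0.523 0.0085 0.12 88.3
```

```text
to (0.523, 0.0085, 0.12, 88.3) from [ 0.4707 -0.2699  0.1152] yaw 5.9 shift [0.0808, -0.2715, -0.0054] turn [0.3, -0.1, -82.4] t 14.85
```

Call:
arm_command(series=[[[0.01, -0.034, -0.005], [0, 0, -8]], [[0.02, -0.068, -0.005], [0, 0, -16]], [[0.03, -0.102, -0.005], [0, 0, -24]], [[0.04, -0.136, -0.005], [0, 0, -32]], [[0.05, -0.17, -0.005], [0, 0, -40]], [[0.06, -0.204, -0.005], [0, 0, -48]], [[0.07, -0.238, -0.005], [0, 0, -56]], [[0.081, -0.272, -0.005], [0, 0, -64]]], hand=0.52)

```text
clock: 15.65
position: [0.5208, 0.0114, 0.1159]
ee_rot: [-3.14, 0.001, 1.226]
force: [1.5, -0.1, -0.7]
finger_gap: 0.481
grip_force: 0.0
```

Call:
arm_command(series=[[[0, 0, 0], [0, 0, -8]], [[0, 0, 0], [0, 0, -16]], [[0, 0, 0], [0, 0, -18.4]], [[0, 0, 0], [0, 0, -18.4]], [[0, 0, 0], [0, 0, -18.4]]])

```text
clock: 16.15
position: [0.521, 0.01, 0.1163]
ee_rot: [-3.14, 0.0, 1.54]
force: [-0.2, -0.1, 0.3]
finger_gap: 0.478
grip_force: 0.0
```

```bash
python3 go.py 0.523 0.0085 -0.017 88.3; python3 look.py w6
```

```text
to (0.523, 0.0085, -0.017, 88.3) from [0.521  0.01   0.1163] yaw 88.2 shift [-0.0014, 0.0022, 0.1333] turn [-0.1, 0.0, -0.1] t 16.15
[0.521  0.01   0.1163] [-1.7993e+02  1.0000e-02  8.8250e+01] 0.4775998734558218
brown 3257 (np.float64(252.0), np.float64(151.0)) (array([521.5,  30.8]), 98.4, 22.9, 87.6) 0.0201
brown 135 (np.float64(446.0), np.float64(194.0)) (array([686. ,  -4.9]), 26.8, 5.5, 86.2) 0.0048
red 828 (np.float64(180.0), np.float64(228.0)) (array([458.4, -33.1]), 41.1, 21.5, -84.9) 0.0204
red 21 (np.float64(205.0), np.float64(297.0)) (array([ 474.5, -102.1]), 10.3, 2.5, 73.8) 0.018
```

Brown's handle centre is at (0.522, 0.0305), so the grip point is (0.522, 0.008) and the fingers clear the red knife by about 15 mm.

Call:
arm_command(series=[[[-0.002, 0.001, 0.04], [0, 0, 0]], [[-0.002, 0.001, 0.08], [0, 0, 0]], [[-0.002, 0.001, 0.105], [0, 0, 0]], [[-0.002, 0.001, 0.12], [0, 0, 0]], [[-0.002, 0.001, 0.128], [0, 0, 0]], [[-0.002, 0.001, 0.133], [0, 0, 0]], [[-0.002, 0.001, 0.133], [0, 0, 0]], [[-0.002, 0.001, 0.133], [0, 0, 0]]])

```text
clock: 17.0
position: [0.5229, 0.008, -0.0152]
ee_rot: [3.14, 0.0, 1.542]
force: [0.2, 0.0, -0.2]
finger_gap: 0.481
grip_force: 0.0
```

Call:
arm_command(series=[[[0, 0, 0], [0, 0, 0]], [[0, 0, 0], [0, 0, 0]], [[0, 0, 0], [0, 0, 0]], [[0, 0, 0], [0, 0, 0]], [[0, 0, 0], [0, 0, 0]], [[0, 0, 0], [0, 0, 0]]], hand=1, newtons=50)

```text
clock: 17.6
position: [0.523, 0.008, -0.0149]
ee_rot: [3.14, 0.0, 1.542]
force: [-0.6, -0.1, 6.3]
finger_gap: 0.268
grip_force: 49.7
```

Call:
arm_command(series=[[[0, 0, -0.03], [0, 0, 0]], [[0, 0, -0.07], [0, 0, 0]], [[0, 0, -0.11], [0, 0, 0]], [[0, 0, -0.12], [0, 0, 0]], [[0, 0, -0.12], [0, 0, 0]]])

```text
clock: 18.1
position: [0.5236, 0.008, 0.1059]
ee_rot: [3.138, -0.0, 1.542]
force: [0.4, -0.5, -1.6]
finger_gap: 0.266
grip_force: 49.6
```

```bash
python3 go.py 0.5097 0.2453 0.1 -10.7
```

```text
to (0.5097, 0.2453, 0.1, -10.7) from [0.5236 0.008  0.1059] yaw 88.3 shift [0.2368, -0.0208, 0.0059] turn [0.2, -0.2, 99.0] t 18.1
```

Call:
arm_command(series=[[[0.03, -0.003, 0.005], [0, 0, 8]], [[0.06, -0.005, 0.005], [0, 0, 16]], [[0.09, -0.008, 0.005], [0, 0, 24]], [[0.12, -0.01, 0.005], [0, 0, 32]], [[0.15, -0.013, 0.005], [0, 0, 40]], [[0.18, -0.016, 0.005], [0, 0, 48]], [[0.21, -0.018, 0.005], [0, 0, 56]], [[0.237, -0.021, 0.005], [0, 0, 64]]])

```text
clock: 18.9
position: [0.5097, 0.2408, 0.097]
ee_rot: [-3.136, 0.003, 0.437]
force: [0.6, 0.3, -0.7]
finger_gap: 0.266
grip_force: 49.5
```

Call:
arm_command(series=[[[0, 0, 0], [0, 0, 8]], [[0, 0, 0], [0, 0, 16]], [[0, 0, 0], [0, 0, 24]], [[0, 0, 0], [0, 0, 32]], [[0, 0, 0], [0, 0, 35]], [[0, 0, 0], [0, 0, 35]], [[0, 0, 0], [0, 0, 35]]])

```text
clock: 19.6
position: [0.5279, 0.0986, 0.0974]
ee_rot: [-3.008, 0.024, 0.104]
force: [0.1, 0.1, -2.0]
finger_gap: 0.262
grip_force: 49.7
```

```bash
python3 go.py 0.5097 0.2453 -0.0075 -10.7; python3 look.py w7
```

```text
to (0.5097, 0.2453, -0.0075, -10.7) from [0.5279 0.0986 0.0974] yaw 5.9 shift [-0.0005, -0.1324, 0.1238] turn [-7.4, 2.5, 16.5] t 19.6
[0.5279 0.0986 0.0974] [-172.33    1.35    5.94] 0.2616059047028108
brown 10685 (np.float64(251.0), np.float64(202.0)) (array([496.8, 106. ]), 186.6, 43.4, 5.9) 0.1315
brown 120 (np.float64(455.0), np.float64(292.0)) (array([458.5, -67. ]), 12.3, 8.6, 70.0) 0.0206
red 2785 (np.float64(450.0), np.float64(286.0)) (array([463.4, -63.3]), 97.1, 26.7, -85.2) 0.0199
```

View pics/w7.png

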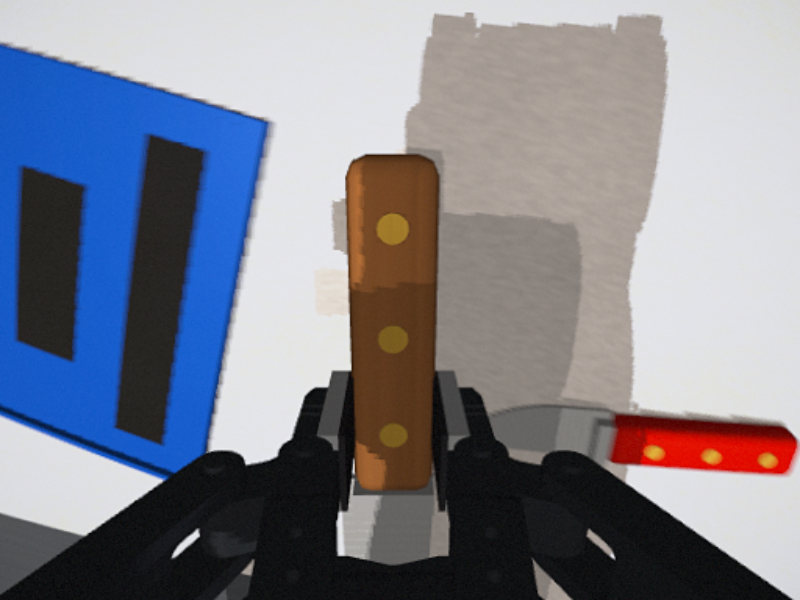

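The wrist went astray: tilted and 0.15 m off, though the knife is still held. I'll check the joints.

```bash
python3 -c "
from h import *
s=r.get_state(); print(s['joint_pos'].round(3),s['qd'].round(3),s['position'],np.degrees(s['ee_rot']))"
```

```text
[ 0.1    0.335 -0.178  1.082  0.132  3.141] [ 0.035  0.005  0.017  0.004  0.007 -0.   ] [0.52756309 0.09649877 0.09748315] [-172.41480885    1.3784935     5.76331036]
```

Joint 6 is at its limit, because yaw = q1 - q6 + π. So the knife must go in with the other end first, at tool yaw 169.3°. I'll turn back the other way.

```bash
python3 go.py 0.5 0.12 0.11 70
```

```text
to (0.5, 0.12, 0.11, 70.0) from [0.5276 0.0965 0.0975] yaw 5.8 shift [-0.0254, -0.0275, -0.0084] turn [-7.5, -3.0, -64.2] t 19.65
```

Call:
arm_command(series=[[[-0.003, -0.003, -0.004], [-1, -0.4, -8]], [[-0.006, -0.006, -0.008], [-2, -0.8, -16]], [[-0.009, -0.009, -0.008], [-3, -1.2, -24]], [[-0.012, -0.012, -0.008], [-4, -1.5, -32]], [[-0.016, -0.016, -0.008], [-4.7, -1.9, -40]], [[-0.019, -0.019, -0.008], [-5.6, -2.3, -48]], [[-0.022, -0.023, -0.008], [-6.5, -2.6, -56]], [[-0.025, -0.0275, -0.008], [-7.5, -3, -64]]])

```text
clock: 20.45
position: [0.5006, 0.1232, 0.1099]
ee_rot: [3.141, -0.002, 1.229]
force: [0.8, -0.3, -1.5]
finger_gap: 0.267
grip_force: 49.7
```

```bash
python3 go.py 0.4703 0.2527 0.1 169.3
```

```text
to (0.4703, 0.2527, 0.1, 169.3) from [0.5006 0.1232 0.1099] yaw 70.4 shift [0.1118, -0.072, 0.01] turn [0.1, -0.0, -98.9] t 20.45
```

Call:
arm_command(series=[[[0.015, -0.01, 0], [0, 0, -8]], [[0.03, -0.02, 0], [0, 0, -16]], [[0.045, -0.03, 0], [0, 0, -24]], [[0.06, -0.038, 0], [0, 0, -32]], [[0.075, -0.048, 0], [0, 0, -40]], [[0.09, -0.057, 0], [0, 0, -48]], [[0.105, -0.067, 0], [0, 0, -56]], [[0.112, -0.072, 0.005], [0, 0, -64]]])

```text
clock: 21.25
position: [0.4713, 0.2542, 0.1055]
ee_rot: [3.139, -0.0, 2.347]
force: [0.1, 0.5, -1.4]
finger_gap: 0.266
grip_force: 49.7
```

Call:
arm_command(series=[[[0, 0, 0], [0, 0, -8]], [[0, 0, 0], [0, 0, -16]], [[0, 0, 0], [0, 0, -24]], [[0, 0, 0], [0, 0, -32]], [[0, 0, 0], [0, 0, -35]], [[0, 0, 0], [0, 0, -35]], [[0, 0, 0], [0, 0, -35]]])

```text
clock: 21.95
position: [0.4716, 0.2528, 0.1057]
ee_rot: [3.14, 0.001, 2.949]
force: [-0.7, -0.3, -1.4]
finger_gap: 0.262
grip_force: 49.7
```

```bash
python3 go.py 0.4703 0.2527 -0.0075 169.3; python3 look.py w8; python3 - <<'E'
from h import *
s=r.get_state(); p,d=imaging.get_image("wrist"); C=cam("wrist",s); M=masks(p)
for m in big(M["black"],4):
    v,u=np.nonzero(m); print(m.sum(),u.mean().round(),v.mean().round(),rect(plane(C,np.c_[u,v],.005)[:,:2]))
E
```

```text
to (0.4703, 0.2527, -0.0075, 169.3) from [0.4716 0.2528 0.1057] yaw 169.0 shift [0.0014, -0.0005, 0.1132] turn [0.1, 0.1, -0.3] t 21.95
[0.4716 0.2528 0.1057] [1.7990e+02 7.0000e-02 1.6896e+02] 0.26156093003268205
brown 10670 (np.float64(251.0), np.float64(202.0)) (array([498.8, 246.9]), 189.0, 43.8, -10.7) 0.1408
37347 264.0 316.0 (array([574.2, 235.1]), 586.9, 286.2, 78.8)
591 249.0 91.0 (array([402.5, 264.3]), 32.4, 12.0, 78.9)
8 223.0 186.0 (array([473.3, 228.3]), 6.1, 0.0, -12.5)
7 222.0 155.0 (array([446.9, 233.3]), 5.0, 0.0, -12.5)
```

View pics/w8.png

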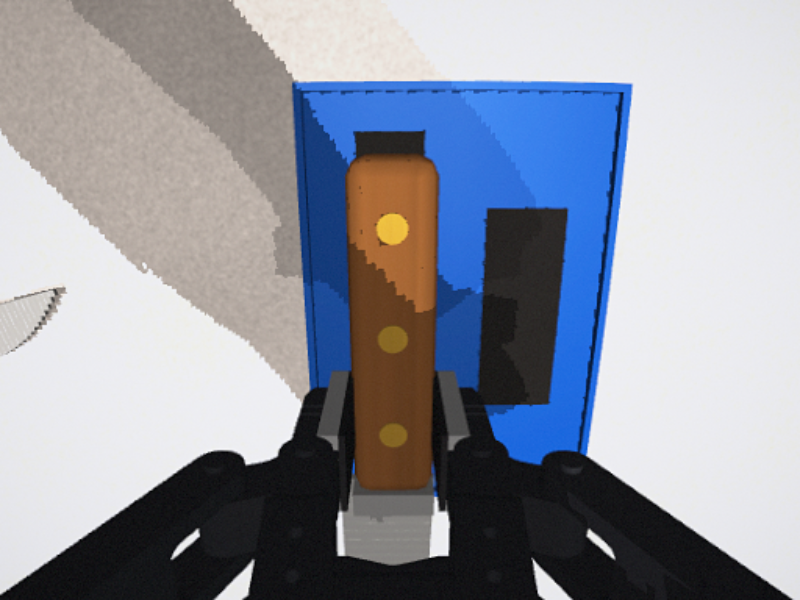

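The brown knife hangs parallel to its strip (393,320), centred on it. The stone's rectangle at (525,305) is free. I'll lower it.

Call:
arm_command(series=[[[0.001, 0, 0.04], [0, 0, -0.3]], [[0.001, 0, 0.075], [0, 0, -0.3]], [[0.001, 0, 0.1], [0, 0, -0.3]], [[0.001, 0, 0.108], [0, 0, -0.3]], [[0.001, 0, 0.112], [0, 0, -0.3]], [[0.001, 0, 0.114], [0, 0, -0.3]], [[0.001, 0, 0.114], [0, 0, -0.3]]])

```text
clock: 22.75
position: [0.4723, 0.2538, -0.0062]
ee_rot: [3.138, 0.004, 2.956]
force: [0.6, 0.2, -0.6]
finger_gap: 0.263
grip_force: 49.6
```

```bash
python3 go.py 0.4703 0.2527 -0.011 169.3
```

```text
to (0.4703, 0.2527, -0.011, 169.3) from [ 0.4723  0.2538 -0.0062] yaw 169.3 shift [0.0018, -0.0015, 0.0048] turn [0.2, 0.2, 0.0] t 22.75
```

Call:
arm_command(series=[[[0.002, -0.0015, 0.002], [0, 0, 0]], [[0.002, -0.0015, 0.003], [0, 0, 0]], [[0.002, -0.0015, 0.004], [0, 0, 0]], [[0.002, -0.0015, 0.005], [0, 0, 0]], [[0.002, -0.0015, 0.005], [0, 0, 0]]])

```text
clock: 23.25
position: [0.4696, 0.2524, -0.0109]
ee_rot: [3.138, 0.003, 2.956]
force: [-3.0, -1.4, 11.3]
finger_gap: 0.264
grip_force: 51.3
```

Call:
arm_command(series=[[[0, 0, 0], [0, 0, 0]], [[0, 0, 0], [0, 0, 0]], [[0, 0, 0], [0, 0, 0]], [[0, 0, -0.01], [0, 0, 0]], [[0, 0, -0.04], [0, 0, 0]], [[0, 0, -0.08], [0, 0, 0]], [[0, 0, -0.12], [0, 0, 0]], [[0, 0, -0.13], [0, 0, 0]]], hand=0.55)

```text
clock: 24.05
position: [0.4709, 0.2531, 0.1228]
ee_rot: [3.135, 0.008, 2.956]
force: [0.2, 0.8, 0.5]
finger_gap: 0.451
grip_force: 0.0
```

```bash
python3 go.py 0.62 -0.003 0.15 88; python3 look.py w9
```

```text
to (0.62, -0.003, 0.15, 88.0) from [0.4709 0.2531 0.1228] yaw 169.4 shift [-0.194, -0.224, -0.0273] turn [0.6, 0.1, 81.4] t 24.05
[0.4709 0.2531 0.1228] [179.6    0.44 169.35] 0.4509857408651762
brown 3387 (np.float64(249.0), np.float64(144.0)) (array([446.3, 256.3]), 99.9, 24.2, -10.1) 0.024
```

The brown knife is in place (handle centre within 2 mm of ideal). Next is the stone.

Call:
arm_command(series=[[[-0.024, -0.028, -0.01], [0, 0, 8]], [[-0.048, -0.056, -0.02], [0, 0, 16]], [[-0.072, -0.084, -0.027], [0, 0, 24]], [[-0.097, -0.112, -0.027], [0, 0, 32]], [[-0.121, -0.14, -0.027], [0, 0, 40]], [[-0.145, -0.168, -0.027], [0, 0, 48]], [[-0.17, -0.196, -0.027], [0, 0, 56]], [[-0.194, -0.224, -0.027], [0, 0, 64]]], hand=0.32)

```text
clock: 24.9
position: [0.6183, -0.0055, 0.1436]
ee_rot: [3.139, -0.002, 1.833]
force: [-0.3, -0.1, -0.3]
finger_gap: 0.678
grip_force: 0.0
```

Call:
arm_command(series=[[[0, 0, 0], [0, 0, 8]], [[0, 0, 0], [0, 0, 16]], [[0, 0, 0], [0, 0, 17.5]], [[0, 0, 0], [0, 0, 17.5]], [[0, 0, 0], [0, 0, 17.5]]])

```text
clock: 25.4
position: [0.6179, -0.0037, 0.1444]
ee_rot: [3.139, -0.002, 1.537]
force: [-1.1, 0.2, -1.2]
finger_gap: 0.682
grip_force: 0.0
```

```bash
python3 - <<'E'
from h import *
s=r.get_state(); p,d=imaging.get_image("wrist"); C=cam("wrist",s)
np.savez("pics/w10.npz",p=p,d=d); cv2.imwrite("pics/w10.png",cv2.resize(p[:,:,::-1],(800,600)))
v,u=np.mgrid[0:384,0:512]
X=C[3]+rays(C,np.c_[u.ravel(),v.ravel()])*d.reshape(-1,1); Z=X[:,2].reshape(d.shape)
m=(Z>.018)&(Z<.027)&((X[:,0]>.67)&(X[:,0]<.76)&(X[:,1]>-.085)&(X[:,1]<.06)).reshape(d.shape)
for k in big(m,2): print(k.sum(),rect(X[k.ravel()][:,:2]),np.median(Z[k]),X[k.ravel()].min(0),X[k.ravel()].max(0))
print(s["position"],np.degrees(s["ee_rot"]),s["finger_gap"])
E
python3 go.py 0.71 -0.003 0.06 88
```

```text
4686 (array([712.4, -14.1]), 108.8, 37.4, 86.5) 0.02246184257244796 [ 0.69126653 -0.06845488  0.01801133] [0.73392808 0.04060944 0.02476477]
[ 0.61790284 -0.00372912  0.14440705] [ 1.79856445e+02 -1.42881859e-01  8.80531010e+01] 0.6822031673054558
to (0.71, -0.003, 0.06, 88.0) from [ 0.618  -0.0037  0.1446] yaw 88.0 shift [0.0037, 0.0917, 0.0848] turn [0.2, -0.1, 0.0] t 25.45
```

View pics/w10.png

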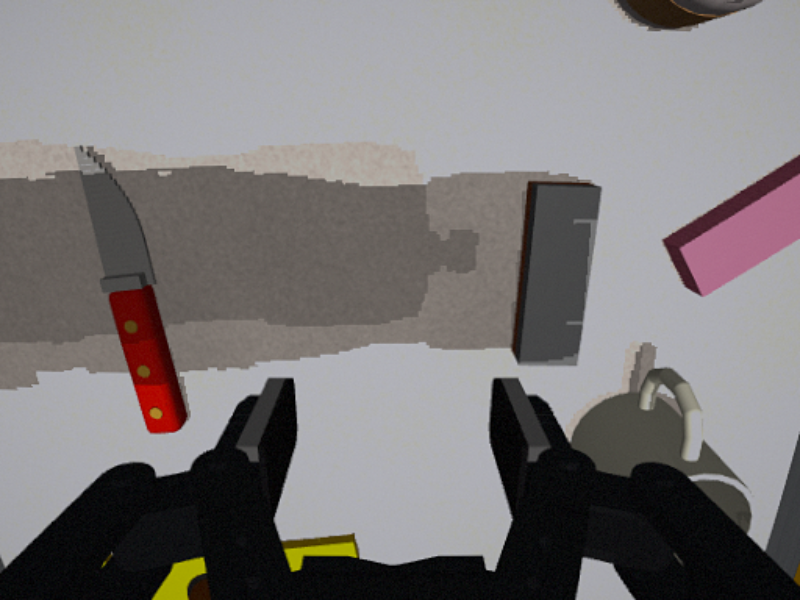

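The stone is at (558,270) in the picture, centred at (0.7115, -0.014), 109 x 37 mm and 22 mm high. I'll grip it 10 mm to the left of centre, away from the mug's handle at (670,415).

Call:
arm_command(series=[[[0.002, 0.04, 0], [0.1, 0, 1.5]], [[0.002, 0.08, 0.01], [0.1, 0, 1.5]], [[0.002, 0.094, 0.04], [0.1, 0, 1.5]], [[0.002, 0.094, 0.07], [0.1, 0, 1.5]], [[0.002, 0.094, 0.085], [0.1, 0, 1.5]], [[0.002, 0.094, 0.085], [0.1, 0, 1.5]], [[0.002, 0.094, 0.085], [0.1, 0, 1.5]]], hand=0.37)

```text
clock: 26.15
position: [0.7125, -0.0051, 0.0605]
ee_rot: [3.14, -0.003, 1.508]
force: [0.4, 0.2, -0.4]
finger_gap: 0.631
grip_force: 0.0
```

```bash
python3 go.py 0.712 -0.004 -0.016 86.5; python3 tips.py | head -1
```

```text
to (0.712, -0.004, -0.016, 86.5) from [ 0.7125 -0.0051  0.0605] yaw 86.4 shift [0.0008, -0.0007, 0.0765] turn [0.1, -0.1, -0.1] t 26.15
tcp [ 0.7125 -0.0051  0.0605] gap 0.631 force [ 0.4  0.2 -0.4]
```

Call:
arm_command(series=[[[0.001, -0.0005, 0.025], [0, 0, 0]], [[0.001, -0.0005, 0.045], [0, 0, 0]], [[0.001, -0.0005, 0.06], [0, 0, 0]], [[0.001, -0.0005, 0.07], [0, 0, 0]], [[0.001, -0.0005, 0.076], [0, 0, 0]], [[0.001, -0.0005, 0.076], [0, 0, 0]], [[0.001, -0.0005, 0.076], [0, 0, 0]]])

```text
clock: 26.9
position: [0.7127, -0.0041, -0.015]
ee_rot: [3.139, -0.003, 1.507]
force: [0.8, 0.0, 0.1]
finger_gap: 0.629
grip_force: 0.0
```

Call:
arm_command(series=[[[0, 0, 0], [0, 0, 0]], [[0, 0, 0], [0, 0, 0]], [[0, 0, 0], [0, 0, 0]], [[0, 0, 0], [0, 0, 0]], [[0, 0, 0], [0, 0, 0]], [[0, 0, 0], [0, 0, 0]]], hand=1, newtons=60)

```text
clock: 27.5
position: [0.713, -0.0041, -0.0146]
ee_rot: [3.138, -0.003, 1.507]
force: [0.4, 1.0, 6.3]
finger_gap: 0.399
grip_force: 61.3
```

Call:
arm_command(series=[[[0, 0, -0.02], [0, 0, 0]], [[0, 0, -0.05], [0, 0, 0]], [[0, 0, -0.09], [0, 0, 0]], [[0, 0, -0.13], [0, 0, 0]], [[0, 0, -0.14], [0, 0, 0]], [[0, 0, -0.14], [0, 0, 0]]])

```text
clock: 28.1
position: [0.7129, -0.0044, 0.1259]
ee_rot: [3.137, -0.003, 1.507]
force: [0.6, -0.0, -2.4]
finger_gap: 0.404
grip_force: 60.5
```

```bash
python3 go.py 0.493 0.3205 0.12 169.3
```

```text
to (0.493, 0.3205, 0.12, 169.3) from [ 0.7129 -0.0044  0.1259] yaw 86.4 shift [0.3103, -0.2402, 0.0056] turn [0.3, 0.1, -82.9] t 28.1
```

Call:
arm_command(series=[[[0.038, -0.03, 0], [0, 0, -8]], [[0.077, -0.06, 0], [0, 0, -16]], [[0.115, -0.09, 0], [0, 0, -24]], [[0.153, -0.12, 0], [0, 0, -32]], [[0.192, -0.15, 0], [0, 0, -40]], [[0.23, -0.18, 0], [0, 0, -48]], [[0.27, -0.21, 0], [0, 0, -56]], [[0.31, -0.24, 0.005], [0, 0, -64]]])

```text
clock: 28.9
position: [0.4901, 0.3209, 0.1177]
ee_rot: [3.141, -0.001, 2.63]
force: [0.3, 0.2, -1.3]
finger_gap: 0.405
grip_force: 60.6
```

Call:
arm_command(series=[[[0, 0, 0], [0, 0, -8]], [[0, 0, 0], [0, 0, -16]], [[0, 0, 0], [0, 0, -19]], [[0, 0, 0], [0, 0, -19]], [[0, 0, 0], [0, 0, -19]], [[0, 0, 0], [0, 0, -19]]])

```text
clock: 29.5
position: [0.4919, 0.3196, 0.1187]
ee_rot: [3.14, -0.0, 2.954]
force: [-0.0, 0.2, -2.0]
finger_gap: 0.404
grip_force: 60.6
```

```bash
python3 go.py 0.493 0.3205 -0.006 169.3; python3 look.py w11
```

```text
to (0.493, 0.3205, -0.006, 169.3) from [0.4919 0.3196 0.1187] yaw 169.3 shift [-0.0009, 0.0009, 0.1247] turn [0.1, -0.0, -0.0] t 29.5
[0.4919 0.3196 0.1187] [ 1.7990e+02 -1.0000e-02  1.6926e+02] 0.40368082601864147
brown 3710 (np.float64(164.0), np.float64(138.0)) (array([447. , 257.1]), 99.3, 25.8, -10.3) 0.024
brown 492 (np.float64(250.0), np.float64(162.0)) (array([476.5, 321.6]), 65.6, 5.0, 79.3) 0.1394
```

View pics/w11.png

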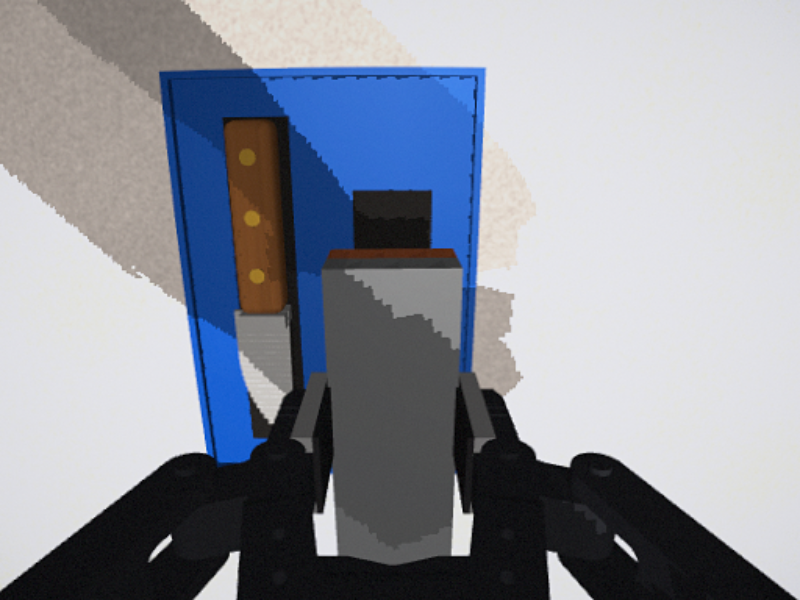

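The stone hangs level over its rectangle (393,230), and the brown knife lies on its strip at (260,270). I'll lower it.

Call:
arm_command(series=[[[-0.001, 0.0005, 0.04], [0, 0, 0]], [[-0.001, 0.0005, 0.08], [0, 0, 0]], [[-0.001, 0.0005, 0.105], [0, 0, 0]], [[-0.001, 0.0005, 0.118], [0, 0, 0]], [[-0.001, 0.0005, 0.124], [0, 0, 0]], [[-0.001, 0.0005, 0.124], [0, 0, 0]], [[-0.001, 0.0005, 0.124], [0, 0, 0]]])

```text
clock: 30.25
position: [0.4944, 0.3211, -0.0032]
ee_rot: [3.138, 0.002, 2.956]
force: [0.0, 0.0, -2.6]
finger_gap: 0.404
grip_force: 60.6
```

```bash
python3 go.py 0.493 0.3205 -0.0105 169.3
```

```text
to (0.493, 0.3205, -0.0105, 169.3) from [ 0.4944  0.3211 -0.0032] yaw 169.3 shift [0.0012, -0.0009, 0.0073] turn [0.2, 0.1, 0.0] t 30.25
```

Call:
arm_command(series=[[[0.001, -0.001, 0.002], [0.1, 0.1, 0]], [[0.001, -0.001, 0.004], [0.1, 0.1, 0]], [[0.001, -0.001, 0.006], [0.1, 0.1, 0]], [[0.001, -0.001, 0.0075], [0.1, 0.1, 0]], [[0.001, -0.001, 0.0075], [0.1, 0.1, 0]]])

```text
clock: 30.75
position: [0.4925, 0.32, -0.0107]
ee_rot: [3.14, -0.0, 2.956]
force: [-2.2, -3.0, 9.9]
finger_gap: 0.405
grip_force: 62.1
```

Call:
arm_command(series=[[[0, 0, 0], [0, 0, 0]], [[0, 0, 0], [0, 0, 0]], [[0, 0, 0], [0, 0, 0]], [[0, 0, -0.01], [0, 0, 0]], [[0, 0, -0.04], [0, 0, 0]], [[0, 0, -0.08], [0, 0, 0]], [[0, 0, -0.12], [0, 0, 0]], [[-0.05, 0, -0.15], [0, 0, 0]]], hand=0.48)

```text
clock: 31.55
position: [0.5322, 0.3129, 0.1381]
ee_rot: [3.139, -0.0, 2.959]
force: [0.4, 1.3, -0.0]
finger_gap: 0.521
grip_force: 0.0
```

```bash
cat > /tmp/t.py <<'E'
from h import *
p,d=imaging.get_image("top"); C=cam("top"); M=masks(p)
cv2.imwrite("pics/top1.png",cv2.resize(p[:,:,::-1],(800,600)))
for n in("green","brown","red","black","yellow","blue"):
    for m in big(cv2.morphologyEx(M[n].astype(np.uint8),cv2.MORPH_CLOSE,np.ones((3,3))),3):
        v,u=np.nonzero(m); print(n,m.sum(),u.mean().round(),v.mean().round(),rect(plane(C,np.c_[u,v],dict(yellow=.009,blue=.009,red=.02).get(n,.024))[:,:2]))
print(r.get_state()["position"])
v,u=np.mgrid[0:384,0:512]
X=C[3]+rays(C,np.c_[u.ravel(),v.ravel()])*d.reshape(-1,1); Z=X[:,2]
for nm,(x0,x1,y0,y1,z0,z1) in dict(stone=(.42,.6,.28,.37,.018,.035),cap=(.43,.51,-.31,-.23,.042,.056)).items():
    q=X[(X[:,0]>x0)&(X[:,0]<x1)&(X[:,1]>y0)&(X[:,1]<y1)&(Z>z0)&(Z<z1)]
    if len(q)>5: print(nm,len(q),rect(q[:,:2]),np.median(q[:,2]).round(4))
E
PYTHONPATH=. python3 /tmp/t.py
```

```text
Traceback (most recent call last):
  File "h.py", line 1, in <module>
    import numpy as np, cv2
ModuleNotFoundError: No module named 'cv2'
```

Call:
arm_command(series=[[[0.01, -0.035, -0.03], [0, 0, 0]], [[0.02, -0.07, -0.06], [0, 0, 0]], [[0.03, -0.11, -0.09], [0, 0, 0]], [[0.045, -0.155, -0.11], [0, 0, 0]], [[0.06, -0.2, -0.11], [0, 0, 0]], [[0.07, -0.24, -0.11], [0, 0, 0]], [[0.08, -0.28, -0.11], [0, 0, 0]], [[0.08, -0.28, -0.11], [0, 0, 0]]])

```text
clock: 32.35
position: [0.402, 0.0482, 0.2447]
ee_rot: [3.141, 0.0, 2.952]
force: [-0.0, 0.5, 0.2]
finger_gap: 0.521
grip_force: 0.0
```

```bash
cp /tmp/t.py chk.py; python3 chk.py
```

```text
green 342 389.0 279.0 (array([ 432.3, -340.6]), 96.4, 23.2, 7.2)
brown 15328 256.0 77.0 (array([981.1, -13.8]), 1484.0, 90.9, -90.0)
brown 344 152.0 279.0 (array([447.3, 256.7]), 96.8, 23.0, -10.8)
brown 111 360.0 265.0 (array([ 467.4, -270.5]), 36.8, 35.9, -42.3)
red 280 278.0 271.0 (array([460.2, -60.6]), 95.5, 21.2, -85.8)
black 34394 261.0 308.0 (array([546.8,  -7.5]), 1454.8, 790.2, 89.4)
black 1411 86.0 64.0 (array([1039.5,  444.9]), 575.1, 28.7, 90.0)
black 1265 441.0 54.0 (array([1039.4, -528.7]), 465.5, 28.9, 90.0)
yellow 4379 370.0 264.0 (array([ 472.2, -303. ]), 234.6, 161.3, 5.9)
yellow 4 267.0 272.0 (array([457.3, -33. ]), 3.6, 3.6, -46.8)
yellow 4 279.0 271.0 (array([460.3, -63.5]), 5.1, 2.5, 88.5)
blue 3826 144.0 260.0 (array([495.3, 284.1]), 234.4, 162.4, -10.5)
[0.40340911 0.04962988 0.24466158]
stone 629 (array([500.5, 318.5]), 108.9, 38.4, -11.5) 0.0268
cap 77 (array([ 467.7, -266.7]), 22.8, 19.7, 87.1) 0.0486
```

View pics/top1.png

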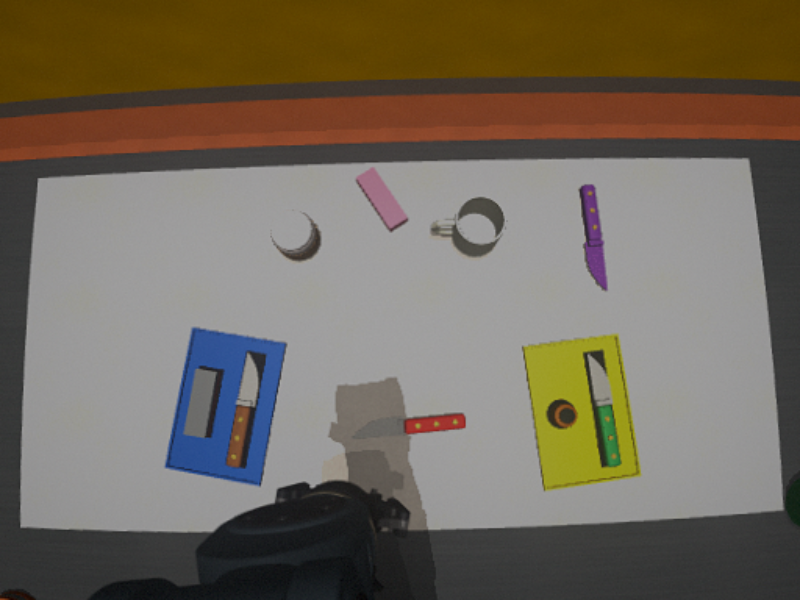

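The picture shows all four things on their marks: stone (204,402), brown knife (240,420), bottle (562,414) and green knife (604,420). All are within about 3 mm by measurement. The red knife, mug and tin have not moved, and the arm is clear.

```bash
python3 -c "
from workcell import order
print(order.close_job())"
```

```text
the job is handed in; nothing more can be done
None
```

I handed the job in at about 32 s of robot time: both knives, the bottle and the stone measured within about 3 mm of their marks in the last overhead view, with the red knife, mug and tin unmoved; no verdict came back.

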